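# Shingle a sample roof panel and lock it

## Task

Shingle the small sample roof: first draw the keeper fully back to its stop, then lay every shingle on the bench in one straight column up the deck, starting against the lip at the eaves, each further shingle overlapping the one below so that its lower edge lies on that one's scored exposure line and its head rests on the deck. When all are laid, scored faces up and sides flush, slide the keeper fully home over their edges to lock them, leaving the other things on the bench where they are.

Things in the scene. Friction and masses are not known exactly. Their poses are not given: they have to be found in the camera images.
- roof_panel: Fixed sample roof: a 300 x 230 mm plywood deck on a stand, rising at 21 degrees towards the panel's +x; low edge (eaves) faces the robot. Origin on the bench top under the panel. The shingle column runs up the deck along the panel's y = 0. At the eaves: a lip 60 mm wide, 12 thick, 22 high off the deck; above it a sloping starter strip on which the first shingle leans.
- first_seat (a point): Fixed point: centre (mid thickness) of the first shingle when it lies on the starter strip with its lower edge 1 to 2 mm from the eaves lip. A laid shingle lies along the panel's x and rises towards +x at 8.5 degrees (12.5 degrees flatter than the deck), so under its middle the deck is 9 mm below its underside.
- keeper (a joint): Keeper: aluminium frame sliding along the panel's y. 0 = fully home, its bar over the shingles' left margins (13 mm), 6 mm above them; 0.095 m = drawn fully back (to +y) against its stop, the bar 82 mm clear of the shingles, its top 40 mm off the deck. Friction about 2 N; stays where left.
- keeper_grip (a point): Middle of the black block standing on the keeper's outer bar, by which it is slid: 16 mm thick along the panel's y, 30 mm along the slope, 44 mm high square to the deck; this point is 18 mm below its top. Pinch it across the 16 mm. It moves with the keeper.
- shingle1_mid (a point): One of up to six alike loose rough-sawn shingles, 84 mm long (x), 60 wide (y), 8 thick (z), 0.06 kg; origin at its centre, z up through the face with the dark scored exposure line, which runs across the width 36 mm from the lower edge (the -x edge). They start flat on the bench, line up, lower edges towards the robot. None from the start = absent in this run.
- shingle1_next (a point): Point carried by shingle1: where the centre of the following shingle belongs when that one lies on it with its lower edge on shingle1's scored line (36 mm up its x and 8 mm above its centre; the following shingle lies parallel to it, its head on the deck).
- shingle2_mid (a point): Another shingle like shingle1; same axes.
- shingle2_next (a point): Point carried by shingle2: where the centre of the following shingle belongs when that one lies on it with its lower edge on shingle2's scored line (36 mm up its x and 8 mm above its centre; the following shingle lies parallel to it, its head on the deck).
- shingle3_mid (a point): Another shingle like shingle1; same axes.
- shingle3_next (a point): Point carried by shingle3: where the centre of the following shingle belongs when that one lies on it with its lower edge on shingle3's scored line (36 mm up its x and 8 mm above its centre; the following shingle lies parallel to it, its head on the deck).
- shingle4_mid (a point): Another shingle like shingle1; same axes.
- shingle4_next (a point): Point carried by shingle4: where the centre of the following shingle belongs when that one lies on it with its lower edge on shingle4's scored line (36 mm up its x and 8 mm above its centre; the following shingle lies parallel to it, its head on the deck).
- shingle5_mid (a point): Another shingle like shingle1; same axes.
- shingle5_next (a point): Point carried by shingle5: where the centre of the following shingle belongs when that one lies on it with its lower edge on shingle5's scored line (36 mm up its x and 8 mm above its centre; the following shingle lies parallel to it, its head on the deck).
- shingle6_mid (a point): Another shingle like shingle1; same axes.
- shingle6_next (a point): Point carried by shingle6: where the centre of the following shingle belongs when that one lies on it with its lower edge on shingle6's scored line (36 mm up its x and 8 mm above its centre; the following shingle lies parallel to it, its head on the deck).
- cork_block_mid (a point): Bystander: cork sanding block 61x111x36 mm, on the bench; its centre.
- tape_measure_mid (a point): Bystander: tape measure 38x83x62 mm, on the bench; its centre.
- screwdriver_short_mid (a point): Bystander: short screwdriver 140 mm long, on the bench; its centre.
Mind the look-alikes: they are no part of the job. Leave any red look-alike of the part that bears shingle1_mid alone. Leave any white look-alike of the part that bears shingle2_mid alone.

How it is judged:
By the outcome, as a careful person would: the job done as asked, in the order asked, and still so for the second after the job is handed in, with the robot touching nothing.
Of shingle1, shingle2, shingle3, shingle4, shingle5, shingle6 only 4 to 6 are there at a start; the rules pass over those that are not, and their reading is None.
At some moment in a run one of shingle1, shingle2, shingle3, shingle4, shingle5, shingle6 may be knocked a few centimetres aside while the robot is not near it.
Once in a run the grip may slacken for a moment while it holds something.
It also fails if it takes over 210 s, if anything falls off the work surface, if the arm or the gripper's body presses on something with over 40 N, if the wrist force passes 120 N, or if a joint passes its speed limit or range.

## Robot

A 6-joint arm with a two-finger parallel gripper is mounted at the origin on a cart in front of the work surface, level with it; the furniture and walls round the work are solid. World frame = base frame: x ahead of the robot, y to its left, z up, the work surface at z = 0. Lengths are in m, angles in rad, forces in N, time in s.
With the tool pointing down it reaches from about 0.375 to 0.975 m from the base axis. Payload 3.8 kg.
Tool frame: the origin (TCP) lies on the centre line of the jaws, within the pads' length; the fingertips stand 8 mm ahead of it and the grasp point (between the pads) lies 11 mm behind it; z points along the fingers, y is the direction in which the jaws open and shut (so a half turn about z gives the same grasp; the last joint's range is limited). The gripper opens to 88 mm and grips with 3 to 60 N. Pads are 18 mm wide; open, the fingers measure 123 mm over their backs; the gripper's body (75 mm by 187 mm) begins 45 mm behind the grasp point.
Start: joints at [1.238, 0.264, 1.604, -0, 1.274, -0.037], TCP at [0.197, 0.646, 0.247] pointing down, gripper open.
Joint ranges: [-2.63, 2.63], [-0.94, 2.18], [0.31, 2.57], [-1.31, 4.45], [0, 2.66], [-2.55, 2.55]. Speed limits (rad/s): [2.57, 2.57, 3.14, 3.14, 3.14, 3.14].

## Interface

Orientations are given as [roll, pitch, yaw] about the fixed x, y, z axes, in that order (R = Rz(yaw) Ry(pitch) Rx(roll)).
In Python, from plant import manip gives the robot as it stands. The module is installed in compiled form; this text tells all that it offers.
- The arm moves only by the tool servo_tool, never from a script. Its argument "steps" is a list of rows, each an object of numbers: "x", "y", "z": the shift along the tool's x, y, z in cm; "roll": the turn about the tool's z in rad; "hand": the closure, from 0 (fully open) to 1 (shut). A call has 1 to 12 rows; each row shifts and turns the commanded pose from where the row before left it, along the tool's axes as they then stand; what a row does not reach is not made up. A row lasts 1/10 s, in which the tool goes at most 50 mm and 8.59 degrees, less where a joint would pass 70% of its speed; a pose out of reach is approached as far as the arm can. A call with a gripper value outside its range is refused whole. The fingers move at their own pace and stop on an object; "squeeze" is the grip in N (left out, the last holds). Time passes only in rows, so rows that do not move let the fingers close. It gives the time, the measured TCP pose, the force and the opening at its end, in the units of the state.
- manip.get_state(): the state, without advancing time (a new reading comes with each control period).
- manip.grab_frame(name): name is "side" or "top" or "wrist"; returns a dict with "color" (420x560x3 uint8, red, green, blue), "vertical_fov" (degrees; the focal length in pixels is half the picture's height over the tangent of half this angle, whatever the lens; pixels are square), "cx", "cy" (the principal point, pixels), "rvec" (rotation vector, rad) and "tvec" (3), from world to camera coordinates, as OpenCV has them; the wrist camera has in their place "T_tool_cam" (4x4, takes a point from camera to tool coordinates, whose origin is the TCP and whose axes are the flange's). Camera axes: x right, y down, z forward; pixel columns grow to the right and rows downward; lengths in m; the calibration is good to about 2 mm. A picture is of the moment at which its call begins: read the wrist's pose just before it. There is no depth.
- manip.finish_job(): hands the job in, once; it reports no verdict.
The state is a dict: "time_s": time; "joints": joint angles; "joint_velocities": joint speeds; "tau": joint torques, N m; "tcp_pos": TCP position; "eef_rot": TCP orientation; "wrist_force": force on the tool from outside, world axes, zero at the start; "ft_torque": the same for the moment, N m; "opening": finger opening in m.
Only numpy, scipy, OpenCV 4.12 (cv2) and the standard library are available. Lean on these libraries where they do the work, as an engineer would, in place of code of your own. Each camera call takes 0.05 s, during which the arm holds its last target. There are 200 camera calls.

## Working session

There is one attempt and no reset: what is moved stays moved. The work goes in short steps, Python scripts to look and compute and a tool call to move; the robot and the scene stay as the last step left them, time stands still between calls to the robot, and variables do not carry over. Pictures are saved under pics/ and viewed, about 12 in all and at most 16, crops included, and the job is handed in when it is done.

Besides the shell and the picture viewer there is one more tool, called after ">>>" by a JSON object that holds its "fn" and its "kwargs", one argument or row to a line. servo_tool: Moves the arm, as the interface text tells. Its arguments: {"type":"object","properties":{"steps":{"type":"array","items":{"type":"object","properties":{"x":{"type":"number"},"y":{"type":"number"},"z":{"type":"number"},"roll":{"type":"number"},"hand":{"type":"number"}}}},"squeeze":{"type":"number"}},"required":["steps"]}

```bash
mkdir -p pics; cat > h.py <<'E'
import numpy as np, cv2
from plant import manip
from scipy.spatial.transform import Rotation as Ro
def cam(f, st=None):
    h=f["color"].shape[0]; F=h/2/np.tan(np.radians(f["vertical_fov"])/2)
    K=np.array([[F,0,f["cx"]],[0,F,f["cy"]],[0,0,1.]])
    if "rvec" in f:
        R=cv2.Rodrigues(np.array(f["rvec"],float))[0]; t=np.array(f["tvec"],float).ravel()
    else:
        T=np.eye(4); T[:3,:3]=Ro.from_euler('xyz',st["eef_rot"]).as_matrix(); T[:3,3]=st["tcp_pos"]
        W=np.linalg.inv(T@np.array(f["T_tool_cam"])); R,t=W[:3,:3],W[:3,3]
    return K,R,t
def snap(name,fn):
    st=manip.get_state(); f=manip.grab_frame(name)
    cv2.imwrite("pics/%s.png"%fn,f["color"][:,:,::-1]); K,R,t=cam(f,st)
    np.savez("pics/%s.npz"%fn,K=K,R=R,t=t); return f
def load(fn):
    d=np.load("pics/%s.npz"%fn); return d["K"],d["R"],d["t"]
def ray(fn,uv):
    K,R,t=load(fn); o=-R.T@t; d=R.T@np.linalg.inv(K)@np.array([uv[0],uv[1],1.]); return o,d
def onz(fn,uv,z):
    o,d=ray(fn,uv); return o+d*(z-o[2])/d[2]
def tri(a,uva,b,uvb):
    (o1,d1),(o2,d2)=ray(a,uva),ray(b,uvb)
    s=np.linalg.lstsq(np.c_[d1,-d2],o2-o1,rcond=None)[0]
    p,q=o1+s[0]*d1,o2+s[1]*d2; return (p+q)/2,np.linalg.norm(p-q)
def proj(fn,P):
    K,R,t=load(fn); c=(R@np.atleast_2d(P).T).T+t; u=(K@c.T).T; return u[:,:2]/u[:,2:]
E
python3 - <<'E'
from h import *
s=manip.get_state(); print(s)
for n in("top","side","wrist"):
    f=snap(n,n+"0"); print(n,f["vertical_fov"],f["cx"],f["cy"],{k:np.round(v,3).tolist() for k,v in f.items() if k in("T_tool_cam",)})
    K,R,t=load(n+"0"); print(-R.T@t, R[2])
a=cv2.imread("pics/top0.png");cv2.imwrite("pics/t.png",cv2.resize(a,(800,600),interpolation=cv2.INTER_CUBIC))
a=cv2.imread("pics/side0.png");cv2.imwrite("pics/s.png",cv2.resize(a,(800,600),interpolation=cv2.INTER_CUBIC))
E
```

```text
{'time_s': 0.0, 'joints': array([ 1.23806138e+00,  2.64753436e-01,  1.60534961e+00, -1.91659587e-05,
        1.27373235e+00, -3.68992303e-02]), 'joint_velocities': array([-0.00217649,  0.0015828 , -0.00088831, -0.00085035, -0.00062209,
        0.0002922 ]), 'tau': array([-7.53425156e-04, -5.02115071e+01, -3.56871271e+01,  7.27852061e-02,
        2.94853491e-02, -1.81725050e-04]), 'tcp_pos': array([0.19656893, 0.6450175 , 0.24540099]), 'eef_rot': array([-3.13935076e+00, -6.44351576e-05,  2.84576250e+00]), 'wrist_force': array([-0.38004275,  0.62257106,  0.06779227]), 'ft_torque': array([0.02116844, 0.00358818, 0.07518732]), 'opening': 0.08845668113697076}
top 51.21361430051497 279.663675395921 209.03764575031664 {}
[ 0.4828132  -0.1715268   1.56406499] [ 0.05041509 -0.00118241 -0.99872765]
side 55.5139247406108 278.3865227034426 210.20647147814034 {}
[ 0.15328793 -1.44951245  0.61934721] [ 0.28931154  0.88350668 -0.36839486]
wrist 63.925803050174316 281.19845202228277 209.82333631719501 {'T_tool_cam': [[0.001, -0.964, -0.267, 0.069], [1.0, 0.001, 0.001, 0.0], [-0.001, -0.267, 0.964, -0.139], [0.0, 0.0, 0.0, 1.0]]}
[0.13109244 0.66559463 0.3843003 ] [ 0.25504423 -0.07896945 -0.96369926]
```

View pics/t.png

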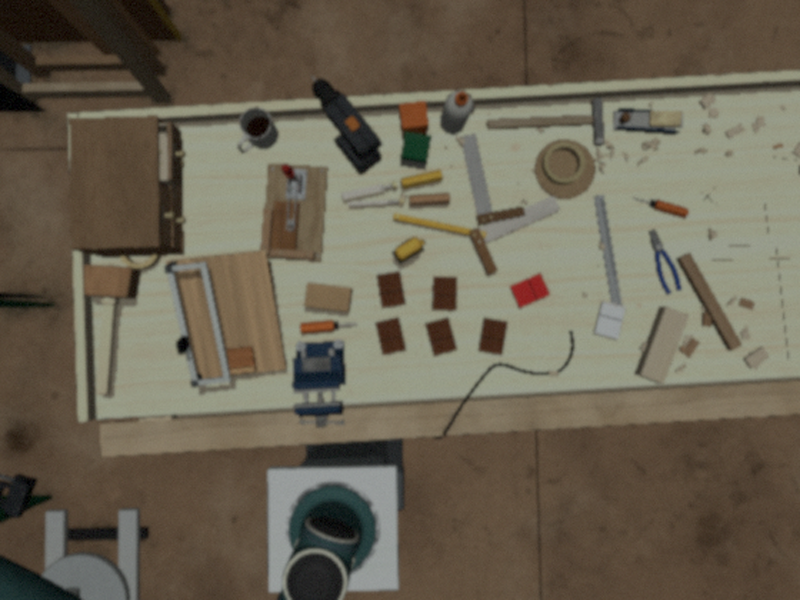

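View pics/s.png

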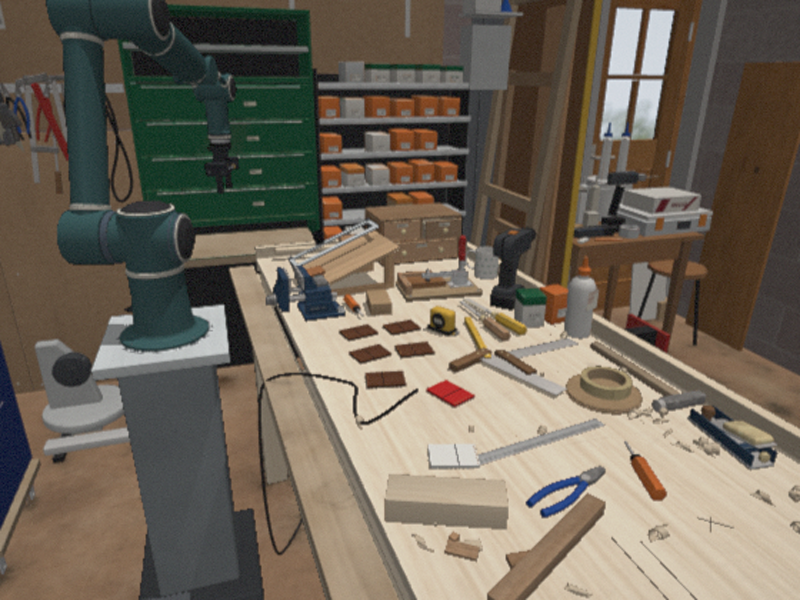

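Top view (800×600 px): five brown shingles at about (391,290), (445,293), (390,336), (440,336) and (493,336). The red (530,290) and white (609,320) look-alikes stay. The roof is at (230,320) and the keeper's black block at (183,345).

```bash
python3 - <<'E'
from h import *
s=0.7
for n,p in dict(A=(391,290),B=(445,293),C=(390,336),D=(440,336),E=(493,336)).items(): print(n,onz("top0",(p[0]*s,p[1]*s),.008).round(3))
print("block",onz("top0",(183*s,345*s),.13).round(3))
for q in [(241,373),(285,371),(168,262),(269,250),(240,359)]: print(q,[onz("top0",(q[0]*s,q[1]*s),z).round(3)[:2].tolist() for z in(.05,.15)])
a=cv2.imread("pics/top0.png")[160:290,100:270]; a=cv2.resize(a,None,fx=4.4,fy=4.4,interpolation=cv2.INTER_CUBIC)
b=cv2.imread("pics/wrist0.png"); 
cv2.imwrite("pics/c.png",a);cv2.imwrite("pics/w.png",cv2.resize(b,(800,600),interpolation=cv2.INTER_CUBIC))
E
```

```text
A [ 0.583 -0.153  0.008]
B [ 0.573 -0.287  0.008]
C [ 0.469 -0.148  0.008]
D [ 0.467 -0.272  0.008]
E [ 0.465 -0.404  0.008]
block [0.457 0.323 0.13 ]
(241, 373) [[0.386, 0.211], [0.393, 0.186]]
(285, 371) [[0.389, 0.105], [0.396, 0.087]]
(168, 262) [[0.658, 0.387], [0.646, 0.35]]
(269, 250) [[0.683, 0.142], [0.67, 0.121]]
(240, 359) [[0.42, 0.214], [0.424, 0.188]]
```

View pics/c.png

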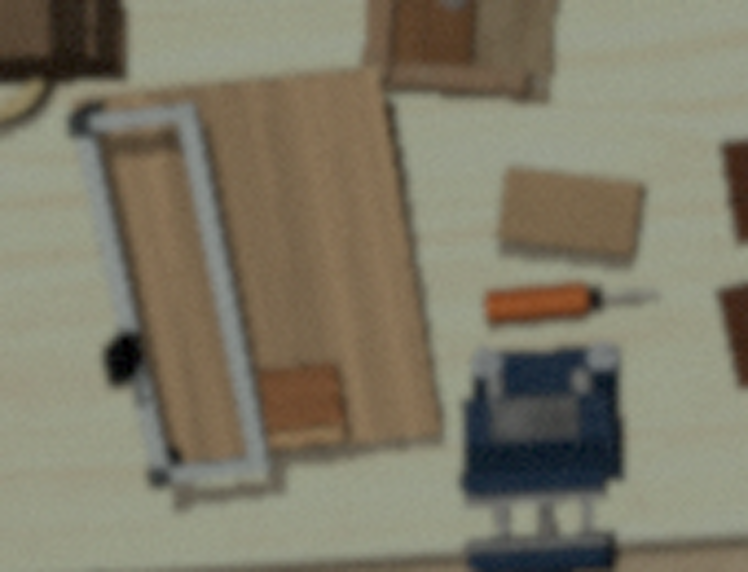

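View pics/w.png

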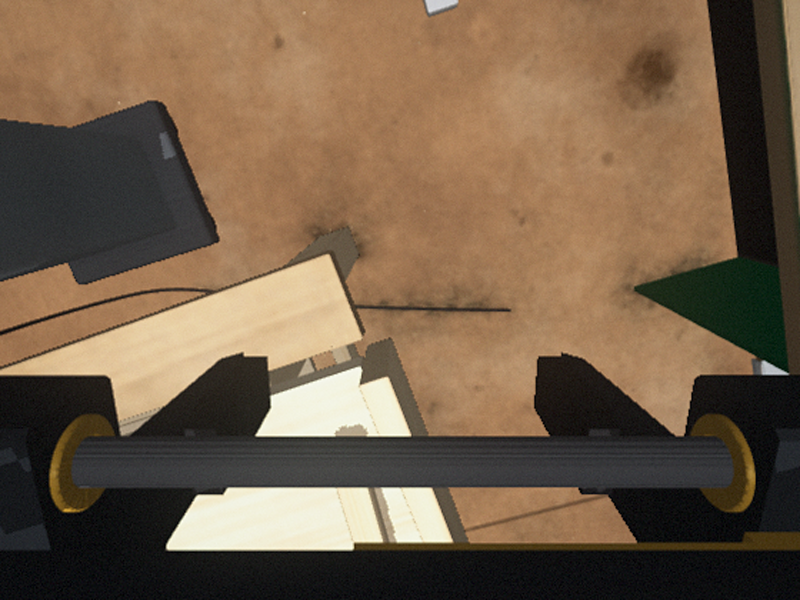

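```bash
cat >> h.py <<'E'
def plan(x,y,z,yaw):
    """total tool-frame shift (cm, in present axes) and roll; move first, turn after"""
    s=manip.get_state(); p=s["tcp_pos"]; R=Ro.from_euler('xyz',s["eef_rot"]).as_matrix()
    d=R.T@(np.array([x,y,z])-p)*100; dy=(yaw-s["eef_rot"][2]+np.pi)%(2*np.pi)-np.pi
    print("t",round(s["time_s"],2),"pos",p.round(4),"rot",np.round(s["eef_rot"],4),"shift",d.round(2),"rows>=",round(np.linalg.norm(d)/5,1),"roll",round(-dy,3))
E
python3 -c "
from h import *
plan(.46,.26,.33,3.29)"
```

```text
t 0.15 pos [0.1966 0.6452 0.2457] rot [-3.1398e+00 -1.0000e-04  2.8458e+00] shift [-36.42 -29.18  -8.38] rows>= 9.5 roll -0.444
```

>>> {"fn": "servo_tool", "kwargs": {
  "steps": [
    {"z":-4},
    {"x":-3.6,"y":-2.9,"z":-0.5},
    {"x":-3.6,"y":-2.9,"z":-0.5},
    {"x":-3.6,"y":-2.9,"z":-0.5},
    {"x":-3.6,"y":-2.9,"z":-0.5},
    {"x":-3.6,"y":-2.9,"z":-0.5},
    {"x":-3.6,"y":-2.9,"z":-0.5},
    {"x":-3.6,"y":-2.9,"z":-0.5},
    {"x":-3.6,"y":-2.9,"z":-0.5},
    {"x":-3.6,"y":-2.9},
    {"x":-3.6,"y":-2.9}
  ]
}}

```text
invalid input
```

>>> {"fn": "servo_tool", "kwargs": {
  "steps": [
    {"roll":-0.14},
    {"roll":-0.14},
    {"roll":-0.14},
    {},
    {}
  ]
}}

```text
invalid input
```

```bash
python3 - <<'E'
from h import *
snap("wrist","w1"); plan(.46,.26,.33,3.29)
cv2.imwrite("pics/w1b.png",cv2.resize(cv2.imread("pics/w1.png"),(800,600),interpolation=cv2.INTER_CUBIC))
E
```

```text
t 0.2 pos [0.1966 0.6453 0.2459] rot [-3.1402e+00 -1.0000e-04  2.8458e+00] shift [-36.42 -29.19  -8.37] rows>= 9.5 roll -0.444
```

View pics/w1b.png

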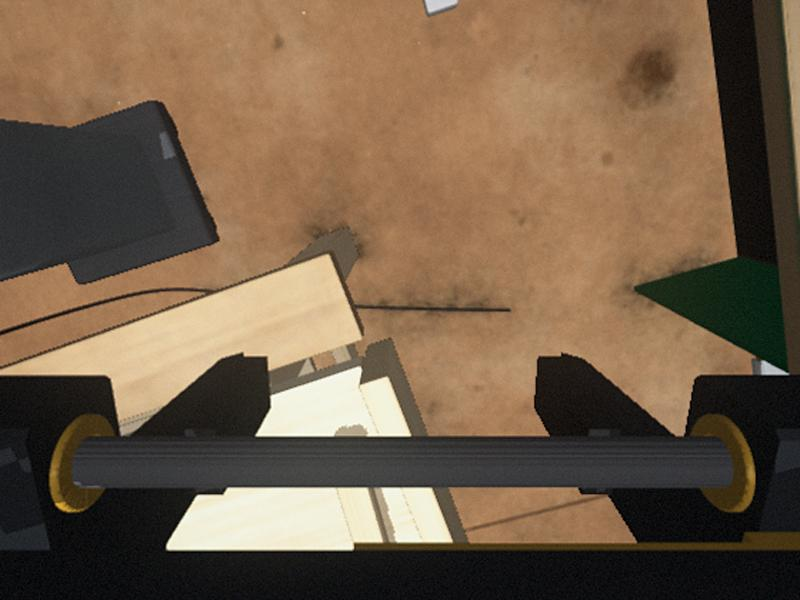

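The picture is unchanged because the moves were refused; perhaps every row needs all its fields. Retrying with complete rows.

>>> {"fn": "servo_tool", "kwargs": {
  "steps": [
    {"x":0,"y":0,"z":-4,"roll":0,"hand":0},
    {"x":-3.6,"y":-2.9,"z":-0.5,"roll":0,"hand":0},
    {"x":-3.6,"y":-2.9,"z":-0.5,"roll":0,"hand":0},
    {"x":-3.6,"y":-2.9,"z":-0.5,"roll":0,"hand":0},
    {"x":-3.6,"y":-2.9,"z":-0.5,"roll":0,"hand":0},
    {"x":-3.6,"y":-2.9,"z":-0.5,"roll":0,"hand":0},
    {"x":-3.6,"y":-2.9,"z":-0.5,"roll":0,"hand":0},
    {"x":-3.6,"y":-2.9,"z":-0.5,"roll":0,"hand":0},
    {"x":-3.6,"y":-2.9,"z":-0.5,"roll":0,"hand":0},
    {"x":-3.6,"y":-2.9,"z":0,"roll":0,"hand":0},
    {"x":-3.6,"y":-2.9,"z":0,"roll":0,"hand":0}
  ],
  "squeeze": 10
}}

```text
time_s: 1.3
tcp_pos: [0.4573, 0.2617, 0.3271]
eef_rot: [3.141, 0.001, 2.846]
wrist_force: [1.1, 0.8, 0.1]
opening: 0.0879
```

>>> {"fn": "servo_tool", "kwargs": {
  "steps": [
    {"x":0,"y":0,"z":0,"roll":-0.14,"hand":0},
    {"x":0,"y":0,"z":0,"roll":-0.14,"hand":0},
    {"x":0,"y":0,"z":0,"roll":-0.14,"hand":0},
    {"x":0,"y":0,"z":0,"roll":0,"hand":0},
    {"x":0,"y":0,"z":0,"roll":0,"hand":0}
  ],
  "squeeze": 10
}}

```text
time_s: 1.8
tcp_pos: [0.4565, 0.2633, 0.3266]
eef_rot: [-3.142, -0.0, -3.021]
wrist_force: [0.6, 0.3, 0.2]
opening: 0.0884
```

```bash
python3 - <<'E'
from h import *
snap("wrist","w1"); plan(.46,.26,.33,3.29)
cv2.imwrite("pics/w1b.png",cv2.resize(cv2.imread("pics/w1.png"),(800,600),interpolation=cv2.INTER_CUBIC))
E
```

```text
t 1.85 pos [0.4565 0.2634 0.3266] rot [-3.1416e+00 -1.0000e-04 -3.0201e+00] shift [-0.31 -0.38 -0.34] rows>= 0.1 roll -0.027
```

View pics/w1b.png

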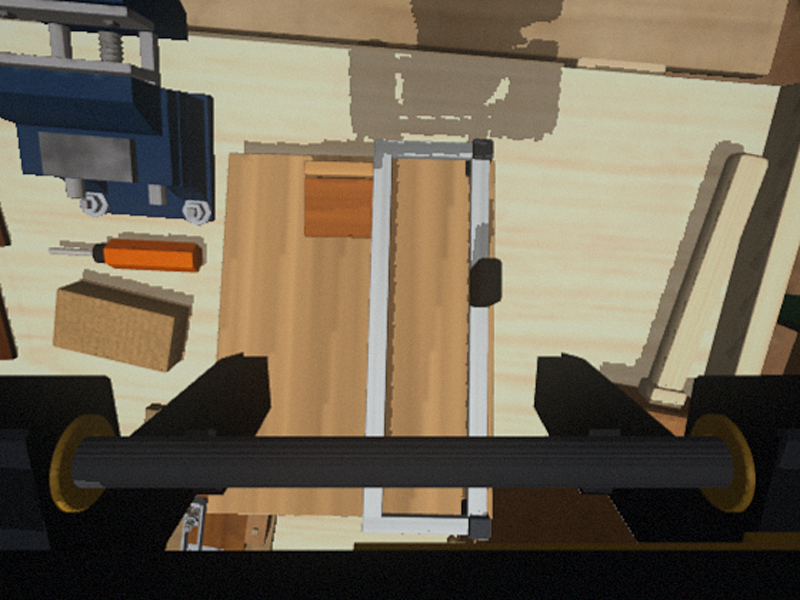

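Wrist view (800×600): lip and starter strip at (304–374, 160–238), keeper inner bar at x≈380, outer bar at x≈480, block at (486,281). I'll enlarge it to read the edges.

```bash
python3 - <<'E'
from h import *
a=cv2.imread("pics/w1.png")[90:220,150:360]; a=cv2.convertScaleAbs(a,alpha=1.5,beta=15)
cv2.imwrite("pics/c1.png",cv2.resize(a,None,fx=3.8,fy=3.8,interpolation=cv2.INTER_CUBIC))
E
```

```text
(no output)
```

View pics/c1.png

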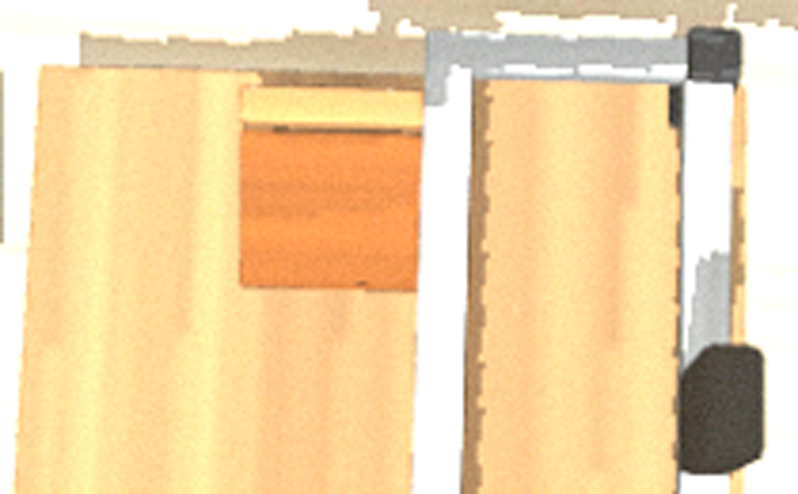

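```bash
cat > fit.py <<'E'
from h import *
from scipy.optimize import least_squares
C=lambda u,v:np.array([u/3.8+150,v/3.8+90])
c21,s21=np.cos(np.radians(21)),np.sin(np.radians(21))
def W(q,u,y,n):  # u up slope from low edge, n off deck
    x0,y0,psi,h=q[:4]; X=u*c21-n*s21; Z=h+u*s21+n*c21
    return np.array([x0+X*np.cos(psi)-y*np.sin(psi),y0+X*np.sin(psi)+y*np.cos(psi),Z])
def edge(q,p0,p1,uv):  # signed px distance from uv to projected line
    a,b=proj("w1",[p0,p1]); d=(b-a)/np.linalg.norm(b-a); e=uv-a; return d[0]*e[1]-d[1]*e[0]
def res(q):
    e=q[4]; r=[]
    A=W(q,0,-.115,0);B=W(q,.3,-.115,0);L=W(q,0,.115,0);M=W(q,.3,.115,0)
    r+=list(proj("w1",A)[0]-C(42,67))
    r+=[edge(q,A,B,C(28,285)),edge(q,A,B,C(15,494)),edge(q,L,M,C(745,95)),edge(q,L,M,C(742,480))]
    r+=[edge(q,B,M,np.array([220*.7,515*.7])),edge(q,B,M,np.array([330*.7,516*.7]))]
    r+=list(proj("w1",W(q,e,-.03,.022))[0]-C(240,87))+list(proj("w1",W(q,e+.012,-.03,.022))[0]-C(240,126))
    r+=[edge(q,W(q,e,-.03,.022),W(q,e,.03,.022),C(420,92))]
    return r
s=least_squares(res,[.38,.17,.12,.03,0.0])
if __name__=="__main__":
    print(s.x.round(4),np.round(s.fun,2))
    q=s.x
    print("block",tri("w1",C(722,408),"top0",(127.7,241.1)))
    # first_seat: lower edge 1.5mm from lip inner face, top of the strip
E
python3 fit.py
```

```text
[0.3812 0.2131 0.1482 0.0319 0.0174] [-6.57  1.11 -3.53 -0.74 -4.45  0.77 -0.73  1.75  6.86  0.85  6.94  0.62
  1.58]
block (array([0.45906318, 0.3235812 , 0.1342834 ]), np.float64(0.0010935271763636322))
```

```bash
sed -i 's/A=W(q,0,-.115,0);B=W(q,.3,-.115,0);L=W(q,0,.115,0);M=W(q,.3,.115,0)/o=q[5];A=W(q,0,o-.115,0);B=W(q,.3,o-.115,0);L=W(q,0,o+.115,0);M=W(q,.3,o+.115,0)/; s/.03,0.0\])/.03,0.0,0.0])/' fit.py; python3 fit.py
```

```text
[0.387  0.2058 0.0949 0.0303 0.0131 0.0152] [-0.33  0.39 -0.13 -0.07  0.18  0.33  0.67 -0.32  0.23  0.11 -0.22 -0.21
 -0.1 ]
block (array([0.45906318, 0.3235812 , 0.1342834 ]), np.float64(0.0010935271763636322))
```

```bash
cat > blk.py <<'E'
from fit import *
q=s.x
def corners(b): return np.array([W(q,b[0]+i*.015,b[1]+j*.008,b[2]+k) for i in(-1,1) for j in(-1,1) for k in(0,.044)])
def rb(b):
    p=proj("w1",corners(b)); return np.r_[p.min(0)-C(680,343),p.max(0)-C(763,473)]
f=least_squares(rb,[.09,.11,.02]); b=f.x
print("u,y,nbase",b.round(4),"res",f.fun.round(2)); g=W(q,b[0],b[1],b[2]+.026); print("grip",g.round(4),"top",W(q,b[0],b[1],b[2]+.044).round(4))
print("top0 px",proj("top0",[g]),"seen 127.7 241.1")
for n,p in dict(inR=(417,290),inL=(470,290),outL=(680,200),outR=(733,200)).items():
  for nn in (.02,.03,.04):
    # y at off-deck nn
    ff=least_squares(lambda v:proj("w1",W(q,v[0],v[1],nn))[0]-C(*p),[.08,.05]); print(n,nn,ff.x.round(4))
for k in range(5): print(k,W(q,.0685+.03688*k,0,.013).round(4))
E
python3 blk.py
```

```text
u,y,nbase [0.1133 0.1137 0.0252] res [-0.45  0.27  0.4  -0.31]
grip [0.4632 0.3273 0.1187] top [0.4568 0.3266 0.1355]
top0 px [[128.06465579 239.67516552]] seen 127.7 241.1
inR 0.02 [0.0746 0.026 ]
inR 0.03 [0.0768 0.0266]
inR 0.04 [0.0791 0.0272]
inL 0.02 [0.0741 0.0422]
inL 0.03 [0.0764 0.0424]
inL 0.04 [0.0787 0.0426]
outL 0.02 [0.0442 0.1061]
outL 0.03 [0.0473 0.1046]
outL 0.04 [0.0503 0.1031]
outR 0.02 [0.0437 0.1224]
outR 0.03 [0.0468 0.1205]
outR 0.04 [0.0499 0.1186]
0 [0.446  0.2114 0.067 ]
1 [0.4803 0.2147 0.0802]
2 [0.5145 0.2179 0.0934]
3 [0.5488 0.2212 0.1066]
4 [0.5831 0.2244 0.1199]
```

```bash
python3 -c "
from h import *
plan(.461,.327,.111,3.2365)"
```

```text
t 1.85 pos [0.4565 0.2634 0.3266] rot [-3.1416e+00 -1.0000e-04 -3.0201e+00] shift [-1.22  6.26 21.56] rows>= 4.5 roll 0.027
```

>>> {"fn": "servo_tool", "kwargs": {
  "steps": [
    {"x":-0.6,"y":3.1,"z":2,"roll":0.027,"hand":0},
    {"x":-0.5,"y":3.2,"z":3,"roll":0,"hand":0},
    {"x":0,"y":0,"z":4.5,"roll":0,"hand":0},
    {"x":0,"y":0,"z":4.5,"roll":0,"hand":0},
    {"x":0,"y":0,"z":4,"roll":0,"hand":0},
    {"x":0,"y":0,"z":3.2,"roll":0,"hand":0},
    {"x":0,"y":0,"z":0,"roll":0,"hand":0},
    {"x":0,"y":0,"z":0,"roll":0,"hand":1},
    {"x":0,"y":0,"z":0,"roll":0,"hand":1},
    {"x":0,"y":0,"z":0,"roll":0,"hand":1},
    {"x":0,"y":0,"z":0,"roll":0,"hand":1}
  ],
  "squeeze": 25
}}

```text
time_s: 2.95
tcp_pos: [0.4618, 0.3279, 0.1169]
eef_rot: [3.14, 0.003, -3.045]
wrist_force: [0.1, -1.1, 0.7]
opening: 0.0581
```

>>> {"fn": "servo_tool", "kwargs": {
  "steps": [
    {"x":0,"y":0,"z":0.2,"roll":0,"hand":1},
    {"x":0,"y":0,"z":0,"roll":0,"hand":1},
    {"x":0,"y":0,"z":0,"roll":0,"hand":1},
    {"x":0,"y":0,"z":0,"roll":0,"hand":1},
    {"x":0,"y":0,"z":0,"roll":0,"hand":1},
    {"x":0,"y":0,"z":0,"roll":0,"hand":1},
    {"x":0,"y":0,"z":0,"roll":0,"hand":1}
  ],
  "squeeze": 25
}}

```text
time_s: 3.65
tcp_pos: [0.4606, 0.3269, 0.1126]
eef_rot: [-3.141, -0.0, -3.045]
wrist_force: [-0.6, -1.9, 1.1]
opening: 0.0155
```

>>> {"fn": "servo_tool", "kwargs": {
  "steps": [
    {"x":0,"y":1.5,"z":0,"roll":0,"hand":1},
    {"x":0,"y":1.5,"z":0,"roll":0,"hand":1},
    {"x":0,"y":1.5,"z":0,"roll":0,"hand":1},
    {"x":0,"y":1.5,"z":0,"roll":0,"hand":1},
    {"x":0,"y":1.0,"z":0,"roll":0,"hand":1},
    {"x":0,"y":0.6,"z":0,"roll":0,"hand":1},
    {"x":0,"y":0.4,"z":0,"roll":0,"hand":1},
    {"x":0,"y":0.3,"z":0,"roll":0,"hand":1},
    {"x":0,"y":0.2,"z":0,"roll":0,"hand":1},
    {"x":0,"y":0,"z":0,"roll":0,"hand":1},
    {"x":0,"y":0,"z":0,"roll":0,"hand":1}
  ],
  "squeeze": 25
}}

```text
time_s: 4.75
tcp_pos: [0.4529, 0.4069, 0.1126]
eef_rot: [-3.133, -0.002, -3.044]
wrist_force: [4.3, -19.4, 6.1]
opening: 0.0156
```

>>> {"fn": "servo_tool", "kwargs": {
  "steps": [
    {"x":0,"y":0.2,"z":0,"roll":0,"hand":1},
    {"x":0,"y":0.1,"z":0,"roll":0,"hand":1},
    {"x":0,"y":0,"z":0,"roll":0,"hand":1},
    {"x":0,"y":0,"z":0,"roll":0,"hand":1}
  ],
  "squeeze": 30
}}

```text
time_s: 5.15
tcp_pos: [0.4529, 0.4069, 0.1125]
eef_rot: [-3.128, -0.003, -3.044]
wrist_force: [4.4, -29.0, 9.2]
opening: 0.0159
```

>>> {"fn": "servo_tool", "kwargs": {
  "steps": [
    {"x":0,"y":-0.4,"z":0,"roll":0,"hand":1},
    {"x":0,"y":-0.35,"z":0,"roll":0,"hand":1},
    {"x":0,"y":0,"z":0,"roll":0,"hand":0.5},
    {"x":0,"y":0,"z":0,"roll":0,"hand":0.4},
    {"x":0,"y":0,"z":0,"roll":0,"hand":0.4},
    {"x":0,"y":0,"z":0,"roll":0,"hand":0.4},
    {"x":0,"y":0,"z":-3,"roll":0,"hand":0.2},
    {"x":0,"y":0,"z":-4,"roll":0,"hand":0},
    {"x":0.7,"y":-4,"z":-4,"roll":0,"hand":0},
    {"x":0.7,"y":-4,"z":-4,"roll":0,"hand":0},
    {"x":0,"y":-4,"z":-4,"roll":0,"hand":0},
    {"x":0,"y":-4,"z":-2,"roll":0,"hand":0}
  ],
  "squeeze": 10
}}

```text
time_s: 6.35
tcp_pos: [0.4553, 0.2613, 0.312]
eef_rot: [3.139, 0.005, -3.043]
wrist_force: [1.4, -0.5, 0.2]
opening: 0.0881
```

>>> {"fn": "servo_tool", "kwargs": {
  "steps": [
    {"x":0,"y":-2,"z":0,"roll":0,"hand":0},
    {"x":0,"y":0,"z":0,"roll":0,"hand":0},
    {"x":0,"y":0,"z":0,"roll":0,"hand":0}
  ],
  "squeeze": 10
}}

```text
time_s: 6.65
tcp_pos: [0.4564, 0.2416, 0.3082]
eef_rot: [3.141, -0.0, -3.045]
wrist_force: [0.1, 1.0, -0.3]
opening: 0.0879
```

```bash
python3 - <<'E'
from h import *
snap("wrist","w2"); print(manip.get_state()["tcp_pos"])
a=cv2.imread("pics/w2.png")[70:220,110:350]; a=cv2.convertScaleAbs(a,alpha=1.3,beta=10)
cv2.imwrite("pics/c2.png",cv2.resize(a,None,fx=3.3,fy=3.3,interpolation=cv2.INTER_CUBIC))
E
```

```text
[0.45627485 0.24193966 0.30771163]
```

View pics/c2.png

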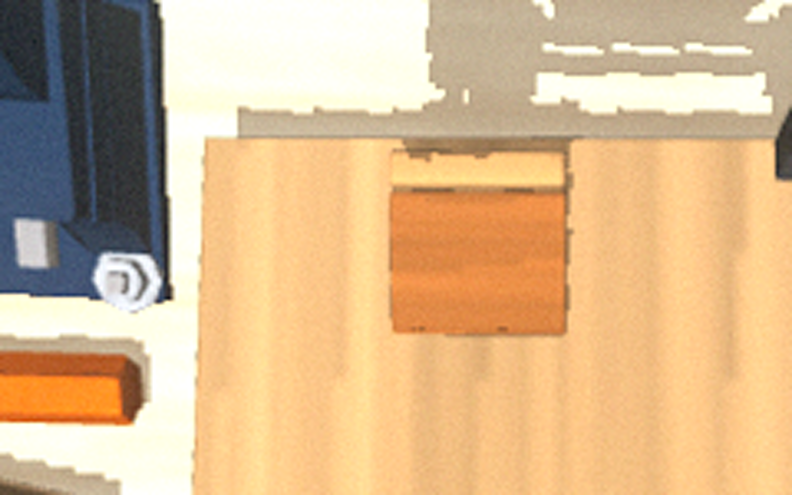

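```bash
cat > fit2.py <<'E'
from h import *
from scipy.optimize import least_squares
D=lambda u,v:np.array([u/3.3+110,v/3.3+70])
from fit import W,C
def res(q):
    e,o=q[4],q[5]; P=lambda u,y,n:proj("w2",W(q,u,y,n))[0]
    r=[]
    for y,u,(a,b) in [(-.03,e,(391,151)),(.03,e,(567,152)),(-.03,e+.012,(391,188)),(.03,e+.012,(567,189))]: r+=list(P(u,y,.022)-D(a,b))
    r+=list(P(0,o-.115,0)-D(205,139)); 
    a,b=P(0,o-.115,0),P(.3,o-.115,0); d=(b-a)/np.linalg.norm(b-a); z=D(194,494)-a; r.append(d[0]*z[1]-d[1]*z[0])
    P=lambda u,y,n:proj("w1",W(q,u,y,n))[0]
    r+=list(P(0,o-.115,0)-C(42,67))+list(P(e,-.03,.022)-C(240,87))+list(P(e+.012,-.03,.022)-C(240,126))
    for t,y in [((15,494),o-.115),((745,95),o+.115),((742,480),o+.115)]:
        a,b=P(0,y,0),P(.3,y,0); d=(b-a)/np.linalg.norm(b-a); z=C(*t)-a; r.append(d[0]*z[1]-d[1]*z[0])
    a,b=P(.3,o-.115,0),P(.3,o+.115,0); d=(b-a)/np.linalg.norm(b-a)
    for t in ((220,515),(330,516)): z=np.array(t)*.7-a; r.append(d[0]*z[1]-d[1]*z[0])
    return r
s=least_squares(res,[.387,.2058,.095,.03,.013,.015],loss="soft_l1"); q=s.x
E
python3 - <<'E'
from fit2 import *
print(q.round(4),s.fun.round(2))
for k in range(5): print(k,W(q,.0414+q[4]+.014+.03688*k,0,.013).round(4))
img=cv2.imread("pics/w2.png").astype(int)
for n in(.02,.04): print(n,proj("w2",[W(q,.09,.112,n),W(q,.09,.107,n),W(q,.09,.128,n)]).round(1).tolist())
v=int(proj("w2",[W(q,.09,.112,.03)])[0][1]); print(v,[(x,*img[v,x]) for x in range(335,400,2)])
E
```

```text
[0.3865 0.2061 0.0954 0.0306 0.0132 0.0148] [-0.21  0.66  0.04  0.46 -0.39 -0.13  0.04 -0.34  0.05  0.35 -0.18 -0.42
  0.1   0.51 -0.12  0.07 -0.43 -0.13  0.25  0.45  0.76 -0.2 ]
0 [0.4456 0.2118 0.0673]
1 [0.4799 0.2151 0.0805]
2 [0.5142 0.2184 0.0937]
3 [0.5485 0.2216 0.1069]
4 [0.5827 0.2249 0.1201]
0.02 [[356.0, 184.7], [351.5, 184.7], [370.5, 184.7]]
0.04 [[360.3, 181.5], [355.5, 181.5], [375.6, 181.5]]
183 [(335, np.int64(98), np.int64(144), np.int64(188)), (337, np.int64(100), np.int64(155), np.int64(196)), (339, np.int64(105), np.int64(155), np.int64(194)), (341, np.int64(107), np.int64(158), np.int64(200)), (343, np.int64(106), np.int64(156), np.int64(199)), (345, np.int64(111), np.int64(154), np.int64(197)), (347, np.int64(98), np.int64(144), np.int64(185)), (349, np.int64(95), np.int64(142), np.int64(182)), (351, np.int64(102), np.int64(146), np.int64(185)), (353, np.int64(100), np.int64(147), np.int64(188)), (355, np.int64(72), np.int64(100), np.int64(126)), (357, np.int64(65), np.int64(95), np.int64(122)), (359, np.int64(69), np.int64(72), np.int64(77)), (361, np.int64(2
[... 323 characters left out ...]
64(190), np.int64(196)), (375, np.int64(168), np.int64(204), np.int64(214)), (377, np.int64(164), np.int64(201), np.int64(215)), (379, np.int64(171), np.int64(204), np.int64(212)), (381, np.int64(170), np.int64(204), np.int64(215)), (383, np.int64(172), np.int64(205), np.int64(215)), (385, np.int64(177), np.int64(208), np.int64(216)), (387, np.int64(175), np.int64(205), np.int64(213)), (389, np.int64(176), np.int64(211), np.int64(215)), (391, np.int64(175), np.int64(208), np.int64(216)), (393, np.int64(175), np.int64(206), np.int64(211)), (395, np.int64(174), np.int64(208), np.int64(214)), (397, np.int64(178), np.int64(208), np.int64(216)), (399, np.int64(180), np.int64(212), np.int64(217))]
```

Lip corners in the crop at (391–567, 151–189). The fit residuals are under 0.8 px, and the keeper's inner bar edge is at column 360 against 360.3 predicted, so it is fully back. Now to the shingles.

>>> {"fn": "servo_tool", "kwargs": {
  "steps": [
    {"x":0.4,"y":-4.5,"z":0,"roll":0.097,"hand":0},
    {"x":0,"y":-4.7,"z":0,"roll":0,"hand":0},
    {"x":0,"y":-4.7,"z":0,"roll":0,"hand":0},
    {"x":0,"y":-4.7,"z":0,"roll":0,"hand":0},
    {"x":0,"y":-4.7,"z":0,"roll":0,"hand":0},
    {"x":0,"y":-4.7,"z":0,"roll":0,"hand":0},
    {"x":0,"y":-4.7,"z":0,"roll":0,"hand":0},
    {"x":0,"y":-4.7,"z":0,"roll":0,"hand":0},
    {"x":0,"y":-4.7,"z":0,"roll":0,"hand":0},
    {"x":0,"y":-4.7,"z":0,"roll":0,"hand":0},
    {"x":0,"y":0,"z":0,"roll":0,"hand":0},
    {"x":0,"y":0,"z":0,"roll":0,"hand":0}
  ],
  "squeeze": 10
}}

```text
time_s: 7.9
tcp_pos: [0.4573, -0.2265, 0.307]
eef_rot: [3.14, -0.002, 3.141]
wrist_force: [-0.0, 0.1, -0.2]
opening: 0.0883
```

```bash
cat > sh.py <<'E'
from h import *
import sys
def find(fn,zt=.008):
    im=cv2.imread("pics/%s.png"%fn); hsv=cv2.cvtColor(im,cv2.COLOR_BGR2HSV)
    b=im.astype(int); m=((b[:,:,2]<150)&(b[:,:,2]-b[:,:,0]>15)&(hsv[:,:,1]>85)&((hsv[:,:,0]<20)|(hsv[:,:,0]>170))).astype(np.uint8)
    m=cv2.morphologyEx(m,cv2.MORPH_CLOSE,np.ones((5,5))); m=cv2.morphologyEx(m,cv2.MORPH_OPEN,np.ones((7,7)))
    out=[]
    for c in cv2.findContours(m,cv2.RETR_EXTERNAL,cv2.CHAIN_APPROX_NONE)[0]:
        if cv2.contourArea(c)<400: continue
        P=np.array([onz(fn,p,zt)[:2] for p in c[:,0,:].astype(float)])
        (cx,cy),(w,h),a=cv2.minAreaRect((P*1000).astype(np.float32))
        bp=cv2.boxPoints(((cx,cy),(w,h),a)); e=bp[1]-bp[0] if np.linalg.norm(bp[1]-bp[0])>np.linalg.norm(bp[2]-bp[1]) else bp[2]-bp[1]
        if e[0]<0: e=-e
        px=c[:,0,:].mean(0).round(); colr=b[int(px[1])-3:int(px[1])+4,int(px[0])-3:int(px[0])+4].mean((0,1)).round()
        print("c %.1f %.1f size %.1f x %.1f ang %.3f px %s bgr %s"%(cx,cy,max(w,h),min(w,h),np.arctan2(e[1],e[0]),px,colr))
if __name__=="__main__":
    snap("wrist",sys.argv[1]); print(manip.get_state()["tcp_pos"]); find(sys.argv[1])
E
python3 sh.py w3; python3 -c "
import cv2; cv2.imwrite('pics/w3b.png',cv2.imread('pics/w3.png'))"
```

```text
[ 0.45736289 -0.22568965  0.30721492]
c 783.8 180.6 size 64.2 x 22.6 ang 1.568 px [540. 378.] bgr [11. 34. 47.]
c 766.2 -411.3 size 153.9 x 59.1 ang -1.037 px [162. 366.] bgr [33. 49. 68.]
c 686.9 114.2 size 127.1 x 54.1 ang 0.310 px [509. 323.] bgr [35. 34. 34.]
c 685.6 -563.2 size 127.5 x 53.4 ang -0.330 px [ 53. 324.] bgr [36. 36. 37.]
c 586.9 -152.5 size 84.9 x 59.9 ang 0.153 px [333. 262.] bgr [33. 50. 81.]
c 575.2 -285.6 size 85.2 x 59.2 ang -0.051 px [238. 254.] bgr [36. 53. 82.]
c 549.7 2.8 size 113.0 x 36.7 ang 1.569 px [441. 236.] bgr [ 56.  84. 108.]
c 488.9 34.9 size 80.4 x 11.4 ang -1.498 px [476. 195.] bgr [ 20.  57. 122.]
c 512.0 136.1 size 158.9 x 29.1 ang 0.216 px [551. 210.] bgr [34. 52. 71.]
c 471.7 -150.3 size 83.9 x 59.9 ang 0.215 px [338. 181.] bgr [38. 55. 87.]
c 468.3 -274.9 size 83.5 x 60.6 ang 0.251 px [243. 179.] bgr [37. 55. 88.]
c 467.1 -403.7 size 83.7 x 60.5 ang -0.191 px [145. 178.] bgr [37. 54. 84.]
c 283.1 -198.7 size 175.1 x 51.6 ang -1.530 px [304.  26.] bgr [ 63.  83. 100.]
c 284.3 -488.6 size 56.9 x 50.6 ang -1.570 px [56. 20.] bgr [ 87. 118. 145.]
```

View pics/w3b.png

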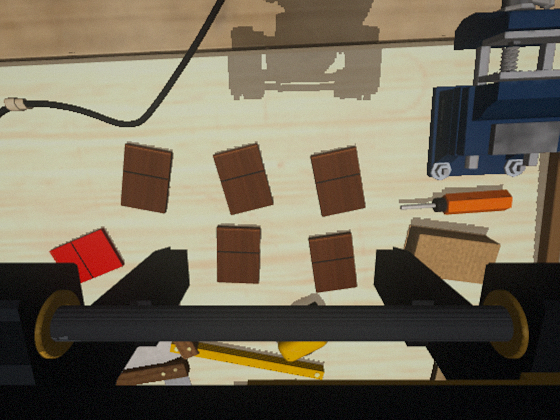

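The wrist view shows five brown shingles (line up, each measuring about 84×60) at (148,178), (243,179), (338,181), (238,254) and (333,262). I'll pick the one at (0.4717, −0.1503) first.

```bash
python3 -c "
from h import *
plan(.4717,-.1503,.010,np.pi+.215)"
```

```text
t 7.95 pos [ 0.4574 -0.2257  0.3072] rot [ 3.1397e+00 -1.6000e-03 -3.1409e+00] shift [-1.49  7.48 29.73] rows>= 6.1 roll -0.214
```

>>> {"fn": "servo_tool", "kwargs": {
  "steps": [
    {"x":-0.7,"y":3.7,"z":2,"roll":0,"hand":0},
    {"x":-0.8,"y":3.8,"z":2,"roll":0,"hand":0},
    {"x":0,"y":0,"z":4.5,"roll":-0.107,"hand":0},
    {"x":0,"y":0,"z":4.5,"roll":-0.107,"hand":0},
    {"x":0,"y":0,"z":4.5,"roll":0,"hand":0},
    {"x":0,"y":0,"z":4.5,"roll":0,"hand":0},
    {"x":0,"y":0,"z":3,"roll":0,"hand":0},
    {"x":0,"y":0,"z":0,"roll":0,"hand":0},
    {"x":0,"y":0,"z":0,"roll":0,"hand":0},
    {"x":0,"y":0,"z":0,"roll":0,"hand":0}
  ],
  "squeeze": 15
}}

```text
time_s: 8.95
tcp_pos: [0.4741, -0.1516, 0.0605]
eef_rot: [-3.14, 0.003, -2.926]
wrist_force: [-0.2, 0.4, 0.3]
opening: 0.0884
```

```bash
python3 -c "
from h import *
plan(.4717,-.1503,.010,np.pi+.215)"
```

```text
t 8.95 pos [ 0.4741 -0.1516  0.0605] rot [-3.1396  0.0032 -2.9259] shift [0.22 0.19 5.04] rows>= 1.0 roll 0.001
```

>>> {"fn": "servo_tool", "kwargs": {
  "steps": [
    {"x":0.22,"y":0.15,"z":2.5,"roll":0,"hand":0},
    {"x":0,"y":0,"z":1.6,"roll":0,"hand":0},
    {"x":0,"y":0,"z":0.9,"roll":0,"hand":0},
    {"x":0,"y":0,"z":0,"roll":0,"hand":0},
    {"x":0,"y":0,"z":0,"roll":0,"hand":1},
    {"x":0,"y":0,"z":0,"roll":0,"hand":1},
    {"x":0,"y":0,"z":0,"roll":0,"hand":1},
    {"x":0,"y":0,"z":0,"roll":0,"hand":1},
    {"x":0,"y":0,"z":0,"roll":0,"hand":1},
    {"x":0,"y":0,"z":0,"roll":0,"hand":1},
    {"x":0,"y":0,"z":0,"roll":0,"hand":1}
  ],
  "squeeze": 15
}}

```text
time_s: 10.05
tcp_pos: [0.4699, -0.151, 0.0088]
eef_rot: [-3.141, 0.0, -2.927]
wrist_force: [-1.4, -0.3, 5.9]
opening: 0.0597
```

```bash
python3 -c "
from h import *
snap('wrist','g1'); plan(.4717,-.1503,.010,np.pi+.215); s=manip.get_state(); print(s['wrist_force'],s['opening'])
cv2.imwrite('pics/g1b.png',cv2.imread('pics/g1.png'))"
```

```text
t 10.1 pos [ 0.47   -0.151   0.0088] rot [-3.1412e+00  5.0000e-04 -2.9274e+00] shift [-0.18  0.03 -0.12] rows>= 0.0 roll -0.001
[-1.87526175  0.57896792  5.3142365 ] 0.05962555017956446
```

View pics/g1b.png

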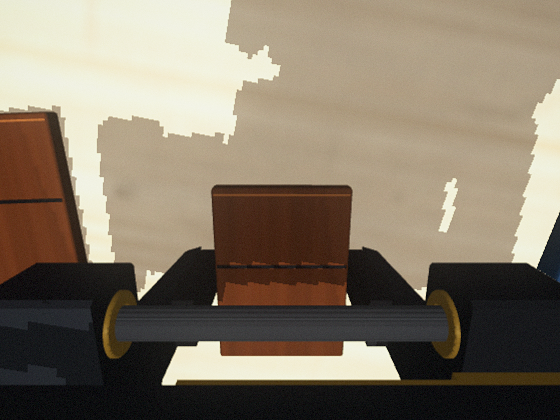

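Held: the shingle's scored line is at row 267 and its lower edge at about rows 187–194. I'll compute the in-hand offset.

```bash
python3 - <<'E'
from h import *
p=np.array([.47,-.151]); a=.2146; ax=np.array([np.cos(a),np.sin(a)])
for v in (185,190,194,267,355): 
    w=onz("g1",(281,v),.008); print(v,"along shingle x from TCP (mm)",((w[:2]-p)@ax*1000).round(1))
for u in(213,351): w=onz("g1",(u,200),.008); print(u,((w[:2]-p)@np.array([-ax[1],ax[0]])*1000).round(1))
E
```

```text
185 along shingle x from TCP (mm) -40.7
190 along shingle x from TCP (mm) -38.6
194 along shingle x from TCP (mm) -36.8
267 along shingle x from TCP (mm) -3.0
355 along shingle x from TCP (mm) 43.8
213 -28.7
351 30.2
```

>>> {"fn": "servo_tool", "kwargs": {
  "steps": [
    {"x":0,"y":0,"z":-1,"roll":0,"hand":1},
    {"x":0,"y":0,"z":-3,"roll":0,"hand":1},
    {"x":0,"y":0,"z":-4,"roll":0.06,"hand":1},
    {"x":0,"y":0,"z":-4,"roll":0.06,"hand":1},
    {"x":0,"y":0,"z":-4,"roll":0,"hand":1},
    {"x":0,"y":0,"z":-4,"roll":0,"hand":1},
    {"x":0,"y":0,"z":-2,"roll":0,"hand":1},
    {"x":0,"y":0,"z":0,"roll":0,"hand":1}
  ],
  "squeeze": 15
}}

```text
time_s: 10.9
tcp_pos: [0.4717, -0.1516, 0.2325]
eef_rot: [-3.138, 0.007, -3.047]
wrist_force: [1.0, -0.5, -0.3]
opening: 0.06
```

```bash
python3 -c "
from h import *
plan(.4432,.2116,.12,np.pi+.0954)"
```

```text
t 10.9 pos [ 0.4717 -0.1516  0.2325] rot [-3.1382  0.007  -3.0474] shift [-0.5  36.47 11.13] rows>= 7.6 roll -0.001
```

>>> {"fn": "servo_tool", "kwargs": {
  "steps": [
    {"x":0,"y":2.5,"z":0,"roll":0,"hand":1},
    {"x":0,"y":4.0,"z":0,"roll":0,"hand":1},
    {"x":0,"y":4.5,"z":0,"roll":0,"hand":1},
    {"x":-0.2,"y":4.5,"z":0,"roll":0,"hand":1},
    {"x":-0.2,"y":4.5,"z":0,"roll":0,"hand":1},
    {"x":0,"y":4.5,"z":0,"roll":0,"hand":1},
    {"x":0,"y":4.5,"z":0,"roll":0,"hand":1},
    {"x":0,"y":4.0,"z":0,"roll":0,"hand":1},
    {"x":0,"y":2.5,"z":0,"roll":0,"hand":1},
    {"x":0,"y":0.8,"z":4,"roll":0,"hand":1},
    {"x":0,"y":0,"z":4,"roll":0,"hand":1},
    {"x":0,"y":0,"z":3,"roll":0,"hand":1}
  ],
  "squeeze": 15
}}

```text
time_s: 12.1
tcp_pos: [0.4366, 0.2105, 0.114]
eef_rot: [-3.14, -0.005, -3.046]
wrist_force: [0.0, -0.8, -1.0]
opening: 0.0597
```

>>> {"fn": "servo_tool", "kwargs": {
  "steps": [
    {"x":0,"y":0,"z":0,"roll":0,"hand":1},
    {"x":0,"y":0,"z":0,"roll":0,"hand":1},
    {"x":0,"y":0,"z":0,"roll":0,"hand":1}
  ],
  "squeeze": 15
}}

```text
time_s: 12.4
tcp_pos: [0.4404, 0.2112, 0.1195]
eef_rot: [3.141, 0.002, -3.048]
wrist_force: [0.4, 0.0, -0.7]
opening: 0.0601
```

```bash
python3 -c "
from h import *
plan(.4432,.2116,.0721,np.pi+.0954)"
```

```text
t 12.4 pos [0.4404 0.2112 0.1195] rot [ 3.1410e+00  1.9000e-03 -3.0477e+00] shift [-0.27  0.01  4.74] rows>= 1.0 roll -0.001
```

>>> {"fn": "servo_tool", "kwargs": {
  "steps": [
    {"x":-0.27,"y":0,"z":2,"roll":0,"hand":1},
    {"x":0,"y":0,"z":1.2,"roll":0,"hand":1},
    {"x":0,"y":0,"z":0.5,"roll":0,"hand":1},
    {"x":0,"y":0,"z":0,"roll":0,"hand":1},
    {"x":0,"y":0,"z":0,"roll":0,"hand":1},
    {"x":0,"y":0,"z":0,"roll":0,"hand":1}
  ],
  "squeeze": 12
}}

```text
time_s: 13.0
tcp_pos: [0.4427, 0.2114, 0.082]
eef_rot: [3.141, 0.001, -3.047]
wrist_force: [-0.4, 0.5, -0.1]
opening: 0.0606
```

```bash
python3 -c "
from h import *
plan(.4432,.2116,.0721,np.pi+.0954)"
```

```text
t 13.0 pos [0.4427 0.2114 0.082 ] rot [ 3.1412e+00  1.3000e-03 -3.0474e+00] shift [-0.05  0.01  0.99] rows>= 0.2 roll -0.001
```

>>> {"fn": "servo_tool", "kwargs": {
  "steps": [
    {"x":-0.05,"y":0,"z":0.3,"roll":0,"hand":1},
    {"x":0,"y":0,"z":0.2,"roll":0,"hand":1},
    {"x":0,"y":0,"z":0.2,"roll":0,"hand":1},
    {"x":0,"y":0,"z":0.2,"roll":0,"hand":1},
    {"x":0,"y":0,"z":0.1,"roll":0,"hand":1},
    {"x":0,"y":0,"z":0,"roll":0,"hand":1},
    {"x":0,"y":0,"z":0,"roll":0,"hand":1}
  ],
  "squeeze": 6
}}

```text
time_s: 13.7
tcp_pos: [0.4433, 0.2115, 0.0733]
eef_rot: [3.142, 0.001, -3.047]
wrist_force: [-4.1, -0.7, 13.6]
opening: 0.0596
```

```bash
python3 -c "
from h import *
snap('wrist','p1');plan(.4432,.2116,.0721,np.pi+.0954)
cv2.imwrite('pics/p1b.png',cv2.imread('pics/p1.png'))"
```

```text
t 13.75 pos [0.4433 0.2115 0.0733] rot [ 3.1415e+00  9.0000e-04 -3.0473e+00] shift [0.01 0.01 0.12] rows>= 0.0 roll -0.001
```

View pics/p1b.png

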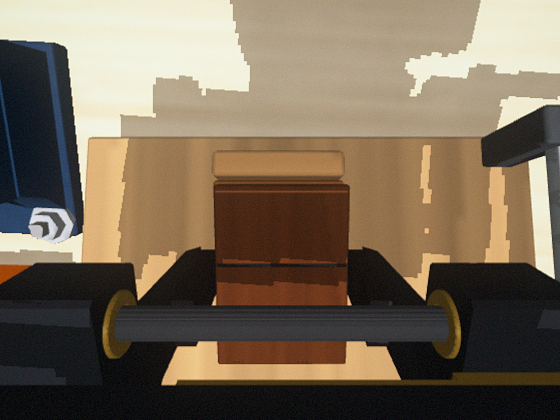

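The shingle (columns 214–349) sits just above the lip (213–344, inner edge at row 180) and about 1 mm too far towards +y. I'll shift 1 mm and release.

>>> {"fn": "servo_tool", "kwargs": {
  "steps": [
    {"x":0,"y":0,"z":-0.3,"roll":0,"hand":1},
    {"x":0,"y":-0.1,"z":0,"roll":0,"hand":1},
    {"x":0,"y":0,"z":0,"roll":0,"hand":1},
    {"x":0,"y":0,"z":0.2,"roll":0,"hand":1},
    {"x":0,"y":0,"z":0.1,"roll":0,"hand":1},
    {"x":0,"y":0,"z":0,"roll":0,"hand":1},
    {"x":0,"y":0,"z":0,"roll":0,"hand":0.25},
    {"x":0,"y":0,"z":0,"roll":0,"hand":0.25},
    {"x":0,"y":0,"z":0,"roll":0,"hand":0.2},
    {"x":0,"y":0,"z":-2,"roll":0,"hand":0.15},
    {"x":0,"y":0,"z":-3,"roll":0,"hand":0},
    {"x":0,"y":0,"z":-4,"roll":0,"hand":0}
  ],
  "squeeze": 6
}}

```text
time_s: 14.95
tcp_pos: [0.4408, 0.2095, 0.1598]
eef_rot: [-3.14, -0.005, -3.047]
wrist_force: [0.8, 0.0, -0.7]
opening: 0.0874
```

>>> {"fn": "servo_tool", "kwargs": {
  "steps": [
    {"x":0,"y":0,"z":0,"roll":0,"hand":0},
    {"x":0,"y":0,"z":0,"roll":0,"hand":0},
    {"x":0,"y":0,"z":0,"roll":0,"hand":0}
  ],
  "squeeze": 10
}}

```text
time_s: 15.25
tcp_pos: [0.4418, 0.2099, 0.1599]
eef_rot: [-3.141, -0.002, -3.047]
wrist_force: [-0.4, -0.2, 0.3]
opening: 0.0883
```

```bash
python3 - <<'E'
from h import *
snap('wrist','p2');plan(.456,-.2265,.307,np.pi)
a=cv2.imread('pics/p2.png')[130:310,170:390]
cv2.imwrite('pics/p2b.png',cv2.resize(a,None,fx=3.3,fy=3.3,interpolation=cv2.INTER_CUBIC))
E
```

```text
t 15.3 pos [0.4415 0.2098 0.1595] rot [-3.1407e+00 -2.9000e-03 -3.0474e+00] shift [  2.7  -43.58 -14.7 ] rows>= 9.2 roll 0.094
```

View pics/p2b.png

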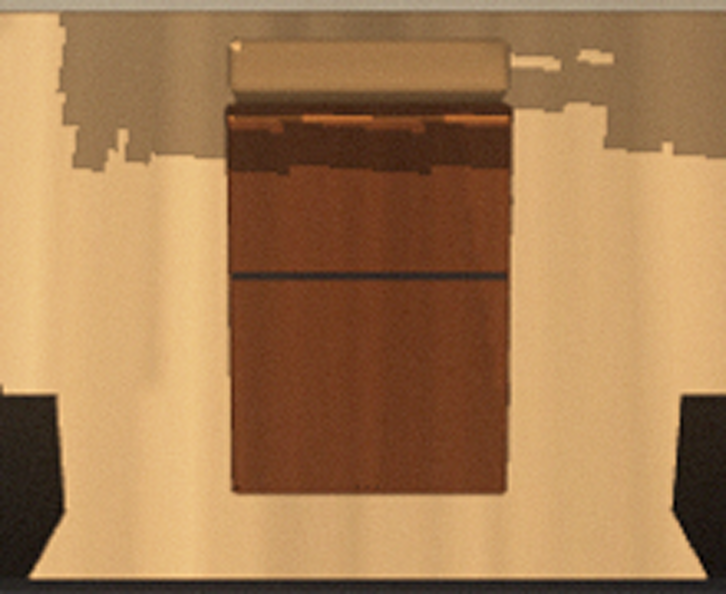

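Shingle 1 is flush with the lip (columns 229–509 against 228–511), with the scored line at crop row 275 and the head at 492. Next I'll compute its centre, then go back for the second.

```bash
python3 - <<'E'
from fit2 import *
ps=q[2]; ax=np.array([np.cos(ps),np.sin(ps)]); ay=np.array([-ax[1],ax[0]]); c0=np.array([.4456,.2118])
for n,uv,z in [("score",(170+368/3.3,130+275/3.3),.0704),("head",(170+370/3.3,130+492/3.3),.0775),("lowtop",(170+369/3.3,130+113/3.3),.0651)]:
    w=onz("p2",uv,z); d=w[:2]-c0; print(n,"x",(d@ax*1000).round(2),"y",(d@ay*1000).round(2))
print("expect score -6*.989-.. ", -6*.989-4*.148, "head",42*.989-.6,"low",-42*.989-.6)
E
```

```text
score x -6.8 y -0.92
head x 40.63 y -0.49
lowtop x -40.75 y -0.69
expect score -6*.989-..  -6.526 head 40.937999999999995 low -42.138
```

>>> {"fn": "servo_tool", "kwargs": {
  "steps": [
    {"x":0.3,"y":-3,"z":-4,"roll":0,"hand":0},
    {"x":0.3,"y":-4.5,"z":-2,"roll":0,"hand":0},
    {"x":0.3,"y":-4.5,"z":-2,"roll":0,"hand":0},
    {"x":0.3,"y":-4.5,"z":-2,"roll":0,"hand":0},
    {"x":0.3,"y":-4.5,"z":-2,"roll":0,"hand":0},
    {"x":0.3,"y":-4.5,"z":-1,"roll":0,"hand":0},
    {"x":0.3,"y":-4.5,"z":-1,"roll":0,"hand":0},
    {"x":0.3,"y":-4.5,"z":-0.7,"roll":0,"hand":0},
    {"x":0.3,"y":-4.5,"z":0,"roll":0,"hand":0},
    {"x":0,"y":-3.5,"z":0,"roll":0,"hand":0},
    {"x":0,"y":-1,"z":0,"roll":0.094,"hand":0},
    {"x":0,"y":0,"z":0,"roll":0,"hand":0}
  ],
  "squeeze": 15
}}

```text
time_s: 16.5
tcp_pos: [0.456, -0.2267, 0.3059]
eef_rot: [3.14, -0.003, 3.138]
wrist_force: [0.4, -0.2, 0.4]
opening: 0.088
```

>>> {"fn": "servo_tool", "kwargs": {
  "steps": [
    {"x":0,"y":0,"z":0,"roll":0,"hand":0},
    {"x":0,"y":0,"z":0,"roll":0,"hand":0},
    {"x":0,"y":0,"z":0,"roll":0,"hand":0}
  ],
  "squeeze": 15
}}

```text
time_s: 16.8
tcp_pos: [0.4567, -0.2242, 0.3079]
eef_rot: [3.141, -0.0, -3.139]
wrist_force: [0.1, -0.2, 0.2]
opening: 0.0883
```

```bash
python3 sh.py w4 | grep -E "x (5[89]|6[012])|^\["
```

```text
[ 0.45680644 -0.22433128  0.30809256]
c 586.9 -152.6 size 85.1 x 59.6 ang 0.151 px [331. 262.] bgr [34. 50. 78.]
c 574.8 -286.2 size 86.3 x 59.5 ang -0.045 px [236. 254.] bgr [33. 49. 78.]
c 468.4 -275.2 size 83.7 x 59.9 ang 0.251 px [242. 178.] bgr [34. 52. 80.]
c 464.6 -373.1 size 83.7 x 60.4 ang -0.193 px [167. 175.] bgr [35. 51. 80.]
```

The shingle at y≈−0.404 was knocked to y≈−0.373 and has been re-measured. Picking the one at (0.4684, −0.2752).

```bash
python3 -c "
from h import *
plan(.4684,-.2752,.010,np.pi+.251)"
```

```text
t 16.85 pos [ 0.4568 -0.2243  0.3081] rot [ 3.1415 -0.     -3.1392] shift [-1.15 -5.09 29.81] rows>= 6.1 roll -0.249
```

>>> {"fn": "servo_tool", "kwargs": {
  "steps": [
    {"x":-0.5,"y":-2.5,"z":2,"roll":0,"hand":0},
    {"x":-0.65,"y":-2.6,"z":2,"roll":0,"hand":0},
    {"x":0,"y":0,"z":4.5,"roll":-0.125,"hand":0},
    {"x":0,"y":0,"z":4.5,"roll":-0.124,"hand":0},
    {"x":0,"y":0,"z":4.5,"roll":0,"hand":0},
    {"x":0,"y":0,"z":4.5,"roll":0,"hand":0},
    {"x":0,"y":0,"z":3,"roll":0,"hand":0},
    {"x":0,"y":0,"z":0,"roll":0,"hand":0},
    {"x":0,"y":0,"z":0,"roll":0,"hand":0},
    {"x":0,"y":0,"z":0,"roll":0,"hand":0},
    {"x":0,"y":0,"z":0,"roll":0,"hand":0}
  ],
  "squeeze": 15
}}

```text
time_s: 17.95
tcp_pos: [0.4702, -0.2774, 0.0609]
eef_rot: [-3.138, 0.003, -2.892]
wrist_force: [1.2, 0.4, 1.3]
opening: 0.0881
```

```bash
python3 -c "
from h import *
plan(.4684,-.2752,.010,np.pi+.251)"
```

```text
t 17.95 pos [ 0.4702 -0.2774  0.0609] rot [-3.138   0.0033 -2.892 ] shift [0.14 0.28 5.09] rows>= 1.0 roll -0.001
```

>>> {"fn": "servo_tool", "kwargs": {
  "steps": [
    {"x":0,"y":0.05,"z":2.5,"roll":0,"hand":0},
    {"x":0,"y":0,"z":1.6,"roll":0,"hand":0},
    {"x":0,"y":0,"z":0.9,"roll":0,"hand":0},
    {"x":0,"y":0,"z":0,"roll":0,"hand":0},
    {"x":0,"y":0,"z":0,"roll":0,"hand":1},
    {"x":0,"y":0,"z":0,"roll":0,"hand":1},
    {"x":0,"y":0,"z":0,"roll":0,"hand":1},
    {"x":0,"y":0,"z":0,"roll":0,"hand":1},
    {"x":0,"y":0,"z":0,"roll":0,"hand":1},
    {"x":0,"y":0,"z":0,"roll":0,"hand":1},
    {"x":0,"y":0,"z":0,"roll":0,"hand":1}
  ],
  "squeeze": 15
}}

```text
time_s: 19.05
tcp_pos: [0.4684, -0.276, 0.0085]
eef_rot: [-3.141, 0.0, -2.892]
wrist_force: [-1.1, 0.5, 3.4]
opening: 0.0598
```

```bash
cat > grip.py <<'E'
from h import *
import sys
def low(fn):
    im=cv2.imread("pics/%s.png"%fn).astype(int); r=[]
    for u in range(240,321,4):
        col=im[150:235,u-1:u+2,:].mean(1).sum(1); g=np.diff(cv2.GaussianBlur(col.reshape(-1,1).astype(np.float32),(1,5),0).ravel()); r.append(150+int(np.argmin(g))+.5)
    return np.median(r)
if __name__=="__main__":
    fn=sys.argv[1]; xs,ys,a=map(float,sys.argv[2:])
    s0=manip.get_state(); snap("wrist",fn); p=s0["tcp_pos"]; ax=np.array([np.cos(a),np.sin(a)])
    off=(np.array([xs,ys])-p[:2]); print("pos",p.round(4),"rot",s0["eef_rot"].round(4),"open",s0["opening"].round(4),"f",s0["wrist_force"].round(1))
    print("offset x,y from estimate mm",(off@ax*1000).round(2),(off@np.array([-ax[1],ax[0]])*1000).round(2))
    for f in("g1",fn): v=low(f); K=ray(f,(281,v)); print(f,"low row",v)
E
python3 grip.py g2 .4684 -.2752 .251
```

```text
Traceback (most recent call last):
  File "grip.py", line 11, in <module>
    off=(np.array([xs,ys])-p[:2]); print("pos",p.round(4),"rot",s0["eef_rot"].round(4),"open",s0["opening"].round(4),"f",s0["wrist_force"].round(1))
                                                                                              ^^^^^^^^^^^^^^^^^^^
AttributeError: 'float' object has no attribute 'round'
```

```bash
sed -i 's/s0\["opening"\].round(4)/round(s0["opening"],4)/' grip.py; python3 grip.py g2 .4684 -.2752 .251; python3 -c "
from h import *
plan(.4684,-.275,.235,np.pi+.0954)"
```

```text
pos [ 0.4684 -0.276   0.0085] rot [-3.1412e+00  3.0000e-04 -2.8923e+00] open 0.0597 f [-0.8 -0.2  4.4]
offset x,y from estimate mm 0.22 0.74
g1 low row 184.5
g2 low row 180.5
t 19.15 pos [ 0.4684 -0.276   0.0085] rot [-3.1412e+00  3.0000e-04 -2.8924e+00] shift [ -0.03   0.09 -22.65] rows>= 4.5 roll 0.154
```

>>> {"fn": "servo_tool", "kwargs": {
  "steps": [
    {"x":0,"y":0,"z":-1,"roll":0,"hand":1},
    {"x":0,"y":0,"z":-3,"roll":0,"hand":1},
    {"x":0,"y":0,"z":-4,"roll":0.077,"hand":1},
    {"x":0,"y":0,"z":-4,"roll":0.077,"hand":1},
    {"x":0,"y":0,"z":-4,"roll":0,"hand":1},
    {"x":0,"y":0,"z":-4,"roll":0,"hand":1},
    {"x":0,"y":0,"z":-2.5,"roll":0,"hand":1},
    {"x":-0.2,"y":2,"z":0,"roll":0,"hand":1},
    {"x":-0.4,"y":3.5,"z":0,"roll":0,"hand":1},
    {"x":-0.5,"y":4.2,"z":0,"roll":0,"hand":1},
    {"x":-0.5,"y":4.2,"z":0,"roll":0,"hand":1},
    {"x":-0.5,"y":4.2,"z":0,"roll":0,"hand":1}
  ],
  "squeeze": 15
}}

```text
time_s: 20.35
tcp_pos: [0.4712, -0.0921, 0.2332]
eef_rot: [3.141, -0.0, -3.047]
wrist_force: [0.6, 0.9, -0.1]
opening: 0.0598
```

>>> {"fn": "servo_tool", "kwargs": {
  "steps": [
    {"x":-0.5,"y":4.2,"z":0,"roll":0,"hand":1},
    {"x":-0.5,"y":4.2,"z":0,"roll":0,"hand":1},
    {"x":-0.5,"y":4.2,"z":0,"roll":0,"hand":1},
    {"x":-0.5,"y":4.2,"z":0,"roll":0,"hand":1},
    {"x":-0.5,"y":4.2,"z":0,"roll":0,"hand":1},
    {"x":-0.4,"y":3.5,"z":0,"roll":0,"hand":1},
    {"x":-0.4,"y":3,"z":0,"roll":0,"hand":1},
    {"x":-0.3,"y":2,"z":3,"roll":0,"hand":1},
    {"x":-0.5,"y":1,"z":4,"roll":0,"hand":1},
    {"x":0,"y":0,"z":3,"roll":0,"hand":1},
    {"x":0,"y":0,"z":0,"roll":0,"hand":1},
    {"x":0,"y":0,"z":0,"roll":0,"hand":1}
  ],
  "squeeze": 15
}}

```text
time_s: 21.55
tcp_pos: [0.4831, 0.2136, 0.1331]
eef_rot: [-3.141, -0.002, -3.046]
wrist_force: [0.1, -0.3, -0.0]
opening: 0.0597
```

>>> {"fn": "servo_tool", "kwargs": {
  "steps": [
    {"x":0,"y":0,"z":0,"roll":0,"hand":1},
    {"x":0,"y":0,"z":0,"roll":0,"hand":1},
    {"x":0,"y":0,"z":0,"roll":0,"hand":1},
    {"x":0,"y":0,"z":0,"roll":0,"hand":1}
  ],
  "squeeze": 15
}}

```text
time_s: 21.95
tcp_pos: [0.4843, 0.2139, 0.1344]
eef_rot: [3.141, 0.002, -3.047]
wrist_force: [-1.1, -0.0, -0.7]
opening: 0.0594
```

```bash
python3 -c "
from h import *
plan(.4793,.2144,.085,np.pi+.0954)
snap('wrist','h2')
from grip import low; print(low('h2'))"
```

```text
t 21.95 pos [0.4843 0.2139 0.1344] rot [ 3.1410e+00  2.0000e-03 -3.0467e+00] shift [0.51 0.09 4.93] rows>= 1.0 roll -0.001
192.5
```

View pics/h2.png

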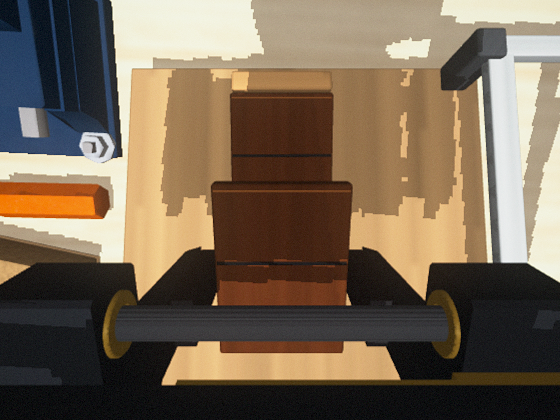

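Level in the grip, low edge at row 182, lined up with the laid shingle (231–333). Lowering.

>>> {"fn": "servo_tool", "kwargs": {
  "steps": [
    {"x":0.45,"y":0.08,"z":2,"roll":0,"hand":1},
    {"x":0,"y":0,"z":1.2,"roll":0,"hand":1},
    {"x":0,"y":0,"z":0.6,"roll":0,"hand":1},
    {"x":0,"y":0,"z":0,"roll":0,"hand":1},
    {"x":0,"y":0,"z":0,"roll":0,"hand":1},
    {"x":0,"y":0,"z":0,"roll":0,"hand":1},
    {"x":0,"y":0,"z":0,"roll":0,"hand":1}
  ],
  "squeeze": 12
}}

```text
time_s: 22.7
tcp_pos: [0.4797, 0.2144, 0.0958]
eef_rot: [3.141, 0.001, -3.046]
wrist_force: [0.3, 0.8, -0.4]
opening: 0.0596
```

```bash
python3 -c "
from h import *
plan(.4793,.2144,.085,np.pi+.0954)"
```

```text
t 22.7 pos [0.4797 0.2144 0.0958] rot [ 3.1413e+00  1.1000e-03 -3.0465e+00] shift [ 0.04 -0.    1.08] rows>= 0.2 roll -0.0
```

>>> {"fn": "servo_tool", "kwargs": {
  "steps": [
    {"x":0.04,"y":0,"z":0.4,"roll":0,"hand":1},
    {"x":0,"y":0,"z":0.2,"roll":0,"hand":1},
    {"x":0,"y":0,"z":0.2,"roll":0,"hand":1},
    {"x":0,"y":0,"z":0.2,"roll":0,"hand":1},
    {"x":0,"y":0,"z":0.05,"roll":0,"hand":1},
    {"x":0,"y":0,"z":0,"roll":0,"hand":1},
    {"x":0,"y":0,"z":0,"roll":0,"hand":1}
  ],
  "squeeze": 6
}}

```text
time_s: 23.4
tcp_pos: [0.4794, 0.2142, 0.0861]
eef_rot: [-3.141, 0.001, -3.046]
wrist_force: [-1.9, -1.4, 9.1]
opening: 0.0601
```

>>> {"fn": "servo_tool", "kwargs": {
  "steps": [
    {"x":0,"y":0,"z":0,"roll":0,"hand":0.25},
    {"x":0,"y":0,"z":0,"roll":0,"hand":0.25},
    {"x":0,"y":0,"z":0,"roll":0,"hand":0.2},
    {"x":0,"y":0,"z":-2,"roll":0,"hand":0.15},
    {"x":0,"y":0,"z":-3,"roll":0,"hand":0},
    {"x":0,"y":0,"z":-4,"roll":0,"hand":0},
    {"x":0,"y":0,"z":0,"roll":0,"hand":0},
    {"x":0,"y":0,"z":0,"roll":0,"hand":0},
    {"x":0,"y":0,"z":0,"roll":0,"hand":0}
  ],
  "squeeze": 6
}}

```text
time_s: 24.3
tcp_pos: [0.4777, 0.2139, 0.1733]
eef_rot: [-3.141, -0.002, -3.046]
wrist_force: [-0.9, 0.7, 0.8]
opening: 0.0879
```

```bash
cat > chk.py <<'E'
import sys
from fit2 import *
# predicted px of the k-th laid shingle's score/low/head lines against dark score rows found in image
fn=sys.argv[1]; k=int(sys.argv[2]); snap("wrist",fn)
im=cv2.imread("pics/%s.png"%fn).astype(np.float32); ps=q[2]
ax=np.array([np.cos(ps),np.sin(ps),0]);ay=np.array([-ax[1],ax[0],0])
c=W(q,q[4]+.0554+.03688*k,0,.013); t=np.radians(8.5); sx=ax*np.cos(t)+np.array([0,0,np.sin(t)]); sn=-ax*np.sin(t)+np.array([0,0,np.cos(t)])
P=lambda x,y:proj(fn,[c+sx*x+ay*y+sn*.004])[0]
for n,x in (("score",-.006),("low",-.042),("head",.042)):
    a=P(x,-.002); u=int(a[0]); v0=int(round(a[1])); g=im[v0-9:v0+10,u-25:u+26].mean(1).sum(1)
    mmpp=1/np.linalg.norm(P(x+.001,0)-P(x,0))
    if n=="score": r=v0-9+int(np.argmin(g))
    else: r=v0-8.5+int(np.argmax(np.abs(np.diff(g))))
    print(n,"pred",a.round(1),"found row",r,"x err mm",((r-a[1])*mmpp).round(2), g.round().astype(int).tolist() if n!="score" else "")
for x in(-.03,.02):
    a=P(x,0); v=int(a[1]); pr=[P(x,y)[0] for y in(-.03,.03)]; row=im[v-4:v+5].mean(0)[:,2]; out=[]
    for p in pr:
        u=int(round(p)); d=np.abs(np.diff(row[u-10:u+11])); out.append(u-9.5+int(np.argmax(d)))
    sc=(pr[1]-pr[0])/60; print("sides x",x,"pred",np.round(pr,1),"found",out,"y err mm",[round((o-p)/sc,2) for o,p in zip(out,pr)])
E
python3 chk.py p3 1; python3 -c "
from h import *
plan(.456,-.2265,.307,np.pi)"
```

```text
score pred [279.2 211.4] found row 212 x err mm 0.43 
low pred [279.2 159.8] found row 163.5 x err mm 2.52 [136, 134, 136, 134, 137, 136, 128, 102, 89, 108, 129, 136, 148, 242, 201, 185, 200, 184, 157]
head pred [279.2 277.3] found row 277.5 x err mm 0.15 [218, 219, 220, 220, 220, 219, 219, 219, 215, 200, 358, 495, 520, 517, 519, 519, 519, 520, 522]
sides x -0.03 pred [239.1 325.1] found [238.5, 325.5] y err mm [np.float64(-0.39), np.float64(0.25)]
sides x 0.02 pred [240.1 324. ] found [239.5, 324.5] y err mm [np.float64(-0.4), np.float64(0.35)]
t 24.35 pos [0.4775 0.2137 0.1728] rot [-3.1407e+00 -3.1000e-03 -3.0464e+00] shift [  6.36 -43.63 -13.36] rows>= 9.2 roll 0.095
```

Second shingle is within 0.5 mm of its seat. Next pick.

>>> {"fn": "servo_tool", "kwargs": {
  "steps": [
    {"x":0.6,"y":-3,"z":-4,"roll":0,"hand":0},
    {"x":0.6,"y":-4.5,"z":-2,"roll":0,"hand":0},
    {"x":0.6,"y":-4.5,"z":-2,"roll":0,"hand":0},
    {"x":0.7,"y":-4.5,"z":-1.4,"roll":0,"hand":0},
    {"x":0.7,"y":-4.5,"z":-1,"roll":0,"hand":0},
    {"x":0.7,"y":-4.5,"z":-1,"roll":0,"hand":0},
    {"x":0.7,"y":-4.5,"z":-1,"roll":0,"hand":0},
    {"x":0.7,"y":-4.5,"z":-1,"roll":0,"hand":0},
    {"x":0.6,"y":-4.5,"z":0,"roll":0,"hand":0},
    {"x":0.4,"y":-3.5,"z":0,"roll":0,"hand":0},
    {"x":0,"y":-1,"z":0,"roll":0.094,"hand":0},
    {"x":0,"y":0,"z":0,"roll":0,"hand":0}
  ],
  "squeeze": 15
}}

```text
time_s: 25.55
tcp_pos: [0.4565, -0.2259, 0.3062]
eef_rot: [3.14, -0.003, 3.139]
wrist_force: [-0.4, 1.1, 0.3]
opening: 0.0878
```

>>> {"fn": "servo_tool", "kwargs": {
  "steps": [
    {"x":0,"y":0,"z":0,"roll":0,"hand":0},
    {"x":0,"y":0,"z":0,"roll":0,"hand":0},
    {"x":0,"y":0,"z":0,"roll":0,"hand":0},
    {"x":0,"y":0,"z":0,"roll":0,"hand":0},
    {"x":0,"y":0,"z":0,"roll":0,"hand":0}
  ],
  "squeeze": 15
}}

```text
time_s: 26.05
tcp_pos: [0.4575, -0.224, 0.3085]
eef_rot: [-3.141, 0.0, -3.139]
wrist_force: [0.4, 0.6, 0.3]
opening: 0.0881
```

```bash
python3 sh.py w5 | grep -E "x (5[89]|6[012])|^\["; python3 -c "
from h import *
plan(.4646,-.3731,.010,np.pi-.193)"
```

```text
[ 0.45748578 -0.2241727   0.30856236]
c 586.8 -152.5 size 85.4 x 59.7 ang 0.148 px [331. 261.] bgr [31. 47. 74.]
c 575.6 -286.2 size 84.5 x 59.6 ang -0.045 px [236. 253.] bgr [32. 47. 75.]
c 464.4 -373.3 size 83.9 x 60.2 ang -0.195 px [167. 174.] bgr [35. 50. 77.]
t 26.1 pos [ 0.4575 -0.2242  0.3086] rot [-3.1414e+00  3.0000e-04 -3.1393e+00] shift [ -0.67 -14.89  29.86] rows>= 6.7 roll 0.195
```

>>> {"fn": "servo_tool", "kwargs": {
  "steps": [
    {"x":-0.2,"y":-4,"z":1,"roll":0,"hand":0},
    {"x":-0.2,"y":-4.5,"z":1,"roll":0,"hand":0},
    {"x":-0.2,"y":-4,"z":2,"roll":0,"hand":0},
    {"x":-0.05,"y":-2.4,"z":2,"roll":0,"hand":0},
    {"x":0,"y":0,"z":4.5,"roll":0.1,"hand":0},
    {"x":0,"y":0,"z":4.5,"roll":0.097,"hand":0},
    {"x":0,"y":0,"z":4.5,"roll":0,"hand":0},
    {"x":0,"y":0,"z":3.5,"roll":0,"hand":0},
    {"x":0,"y":0,"z":1.8,"roll":0,"hand":0},
    {"x":0,"y":0,"z":0,"roll":0,"hand":0},
    {"x":0,"y":0,"z":0,"roll":0,"hand":0},
    {"x":0,"y":0,"z":0,"roll":0,"hand":0}
  ],
  "squeeze": 15
}}

```text
time_s: 27.3
tcp_pos: [0.4654, -0.3746, 0.0624]
eef_rot: [-3.14, 0.003, 2.946]
wrist_force: [-0.3, -0.9, 1.2]
opening: 0.0883
```

>>> {"fn": "servo_tool", "kwargs": {
  "steps": [
    {"x":0,"y":0,"z":2.5,"roll":0,"hand":0},
    {"x":0,"y":0,"z":1.6,"roll":0,"hand":0},
    {"x":0,"y":0,"z":0.9,"roll":0,"hand":0},
    {"x":0,"y":0,"z":0,"roll":0,"hand":0},
    {"x":0,"y":0,"z":0,"roll":0,"hand":0},
    {"x":0,"y":0,"z":0,"roll":0,"hand":1},
    {"x":0,"y":0,"z":0,"roll":0,"hand":1},
    {"x":0,"y":0,"z":0,"roll":0,"hand":1},
    {"x":0,"y":0,"z":0,"roll":0,"hand":1},
    {"x":0,"y":0,"z":0,"roll":0,"hand":1},
    {"x":0,"y":0,"z":0,"roll":0,"hand":1},
    {"x":0,"y":0,"z":0,"roll":0,"hand":1}
  ],
  "squeeze": 15
}}

```text
time_s: 28.5
tcp_pos: [0.4643, -0.3738, 0.0108]
eef_rot: [-3.141, 0.001, 2.946]
wrist_force: [-0.6, -0.3, 3.2]
opening: 0.06
```

```bash
python3 grip.py g3 .4645 -.3732 -.195; python3 -c "
from h import *
plan(.4684,-.275,.235,np.pi+.0954)"
```

```text
pos [ 0.4643 -0.3738  0.0108] rot [-3.1412e+00  5.0000e-04  2.9458e+00] open 0.06 f [-0.6 -0.3  3.2]
offset x,y from estimate mm 0.1 0.67
g1 low row 184.5
g3 low row 180.5
t 28.55 pos [ 0.4643 -0.3738  0.0108] rot [-3.1412e+00  5.0000e-04  2.9458e+00] shift [  1.51   9.77 -22.42] rows>= 4.9 roll -0.291
```

>>> {"fn": "servo_tool", "kwargs": {
  "steps": [
    {"x":0,"y":0,"z":-1,"roll":0,"hand":1},
    {"x":0,"y":0,"z":-3,"roll":0,"hand":1},
    {"x":0,"y":0,"z":-4,"roll":-0.1,"hand":1},
    {"x":0,"y":0,"z":-4,"roll":-0.1,"hand":1},
    {"x":0,"y":0,"z":-4,"roll":-0.091,"hand":1},
    {"x":0,"y":0,"z":-4,"roll":0,"hand":1},
    {"x":0,"y":0,"z":-2.5,"roll":0,"hand":1},
    {"x":-0.4,"y":2,"z":0,"roll":0,"hand":1},
    {"x":-0.6,"y":3.5,"z":0,"roll":0,"hand":1},
    {"x":-0.8,"y":4.4,"z":0,"roll":0,"hand":1},
    {"x":-0.8,"y":4.4,"z":0,"roll":0,"hand":1},
    {"x":-0.8,"y":4.4,"z":0,"roll":0,"hand":1}
  ],
  "squeeze": 15
}}

```text
time_s: 29.75
tcp_pos: [0.4785, -0.1811, 0.2332]
eef_rot: [3.139, -0.003, -3.047]
wrist_force: [0.0, -1.1, -0.2]
opening: 0.0597
```

>>> {"fn": "servo_tool", "kwargs": {
  "steps": [
    {"x":-0.8,"y":4.4,"z":0,"roll":0,"hand":1},
    {"x":-0.8,"y":4.4,"z":0,"roll":0,"hand":1},
    {"x":-0.8,"y":4.4,"z":0,"roll":0,"hand":1},
    {"x":-0.8,"y":4.4,"z":0,"roll":0,"hand":1},
    {"x":-0.8,"y":4.4,"z":0,"roll":0,"hand":1},
    {"x":-0.8,"y":4.4,"z":0,"roll":0,"hand":1},
    {"x":-0.8,"y":4.4,"z":0,"roll":0,"hand":1},
    {"x":-0.8,"y":4.4,"z":0,"roll":0,"hand":1},
    {"x":-0.48,"y":3,"z":0,"roll":0,"hand":1},
    {"x":-0.3,"y":1.55,"z":4,"roll":0,"hand":1},
    {"x":0,"y":0,"z":4,"roll":0,"hand":1},
    {"x":0,"y":0,"z":1,"roll":0,"hand":1}
  ],
  "squeeze": 15
}}

```text
time_s: 30.95
tcp_pos: [0.5079, 0.2179, 0.1387]
eef_rot: [-3.139, -0.012, -3.045]
wrist_force: [-0.8, -0.9, -1.8]
opening: 0.0597
```

>>> {"fn": "servo_tool", "kwargs": {
  "steps": [
    {"x":0,"y":0,"z":0,"roll":0,"hand":1},
    {"x":0,"y":0,"z":0,"roll":0,"hand":1},
    {"x":0,"y":0,"z":0,"roll":0,"hand":1},
    {"x":0,"y":0,"z":0,"roll":0,"hand":1},
    {"x":0,"y":0,"z":0,"roll":0,"hand":1},
    {"x":0,"y":0,"z":0,"roll":0,"hand":1}
  ],
  "squeeze": 15
}}

```text
time_s: 31.55
tcp_pos: [0.5143, 0.2183, 0.1463]
eef_rot: [3.141, 0.001, -3.047]
wrist_force: [-0.1, 1.1, -0.2]
opening: 0.0598
```

```bash
python3 -c "
from h import *
plan(.5139,.2181,.1005,np.pi+.0954)"
```

```text
t 31.55 pos [0.5143 0.2183 0.1463] rot [ 3.1412e+00  1.5000e-03 -3.0468e+00] shift [ 0.05 -0.02  4.58] rows>= 0.9 roll -0.001
```

>>> {"fn": "servo_tool", "kwargs": {
  "steps": [
    {"x":0.02,"y":0,"z":1.8,"roll":0,"hand":1},
    {"x":0,"y":0,"z":1.2,"roll":0,"hand":1},
    {"x":0,"y":0,"z":0.5,"roll":0,"hand":1},
    {"x":0,"y":0,"z":0,"roll":0,"hand":1},
    {"x":0,"y":0,"z":0,"roll":0,"hand":1},
    {"x":0,"y":0,"z":0,"roll":0,"hand":1},
    {"x":0,"y":0,"z":0,"roll":0,"hand":1},
    {"x":0,"y":0,"z":0,"roll":0,"hand":1}
  ],
  "squeeze": 12
}}

```text
time_s: 32.35
tcp_pos: [0.5139, 0.2184, 0.1109]
eef_rot: [3.141, 0.001, -3.046]
wrist_force: [0.2, 0.4, -0.8]
opening: 0.0594
```

>>> {"fn": "servo_tool", "kwargs": {
  "steps": [
    {"x":0,"y":0,"z":0.4,"roll":0,"hand":1},
    {"x":0,"y":0,"z":0.2,"roll":0,"hand":1},
    {"x":0,"y":0,"z":0.2,"roll":0,"hand":1},
    {"x":0,"y":0,"z":0.2,"roll":0,"hand":1},
    {"x":0,"y":0,"z":0,"roll":0,"hand":1},
    {"x":0,"y":0,"z":0,"roll":0,"hand":1}
  ],
  "squeeze": 6
}}

```text
time_s: 32.95
tcp_pos: [0.5143, 0.2185, 0.1017]
eef_rot: [3.141, 0.001, -3.046]
wrist_force: [-2.2, -0.5, 7.2]
opening: 0.0599
```

>>> {"fn": "servo_tool", "kwargs": {
  "steps": [
    {"x":0,"y":0,"z":0,"roll":0,"hand":0.25},
    {"x":0,"y":0,"z":0,"roll":0,"hand":0.25},
    {"x":0,"y":0,"z":0,"roll":0,"hand":0.2},
    {"x":0,"y":0,"z":-2,"roll":0,"hand":0.15},
    {"x":0,"y":0,"z":-3,"roll":0,"hand":0},
    {"x":0,"y":0,"z":-4,"roll":0,"hand":0},
    {"x":0,"y":0,"z":0,"roll":0,"hand":0},
    {"x":0,"y":0,"z":0,"roll":0,"hand":0},
    {"x":0,"y":0,"z":0,"roll":0,"hand":0},
    {"x":0,"y":0,"z":0,"roll":0,"hand":0}
  ],
  "squeeze": 6
}}

```text
time_s: 33.95
tcp_pos: [0.5124, 0.2178, 0.1884]
eef_rot: [-3.141, -0.003, -3.046]
wrist_force: [-0.7, 0.2, -0.4]
opening: 0.0879
```

```bash
python3 chk.py p4 2; python3 -c "
from h import *
plan(.456,-.2265,.307,np.pi)"
```

```text
score pred [278.4 210.2] found row 212 x err mm 1.29 
low pred [278.4 159. ] found row 163.5 x err mm 3.12 [133, 129, 131, 130, 130, 132, 130, 134, 110, 90, 80, 112, 132, 136, 243, 280, 220, 168, 149]
head pred [278.4 275.7] found row 278.5 x err mm 2.1 [215, 217, 216, 216, 216, 216, 214, 216, 214, 213, 197, 335, 489, 520, 513, 513, 514, 513, 515]
sides x -0.03 pred [238.5 323.9] found [239.5, 325.5] y err mm [np.float64(0.7), np.float64(1.09)]
sides x 0.02 pred [239.5 322.9] found [239.5, 324.5] y err mm [np.float64(-0.0), np.float64(1.18)]
t 34.0 pos [0.5125 0.2178 0.1884] rot [-3.1407 -0.0033 -3.0464] shift [  9.88 -43.71 -11.78] rows>= 9.3 roll 0.095
```

>>> {"fn": "servo_tool", "kwargs": {
  "steps": [
    {"x":0.9,"y":-3,"z":-4,"roll":0,"hand":0},
    {"x":0.9,"y":-4.5,"z":-2,"roll":0,"hand":0},
    {"x":1.0,"y":-4.5,"z":-1.8,"roll":0,"hand":0},
    {"x":1.0,"y":-4.5,"z":-1,"roll":0,"hand":0},
    {"x":1.0,"y":-4.5,"z":-1,"roll":0,"hand":0},
    {"x":1.0,"y":-4.5,"z":-1,"roll":0,"hand":0},
    {"x":1.0,"y":-4.5,"z":-1,"roll":0,"hand":0},
    {"x":1.0,"y":-4.5,"z":0,"roll":0,"hand":0},
    {"x":1.0,"y":-4.5,"z":0,"roll":0,"hand":0},
    {"x":0.8,"y":-3.5,"z":0,"roll":0,"hand":0},
    {"x":0.3,"y":-1,"z":0,"roll":0.094,"hand":0},
    {"x":0,"y":0,"z":0,"roll":0,"hand":0}
  ],
  "squeeze": 15
}}

```text
time_s: 35.2
tcp_pos: [0.4557, -0.2251, 0.3064]
eef_rot: [3.141, -0.002, 3.139]
wrist_force: [0.6, 0.6, -1.2]
opening: 0.0878
```

>>> {"fn": "servo_tool", "kwargs": {
  "steps": [
    {"x":0,"y":0,"z":0,"roll":0,"hand":0},
    {"x":0,"y":0,"z":0,"roll":0,"hand":0},
    {"x":0,"y":0,"z":0,"roll":0,"hand":0},
    {"x":0,"y":0,"z":0,"roll":0,"hand":0},
    {"x":0,"y":0,"z":0,"roll":0,"hand":0},
    {"x":0,"y":0,"z":0,"roll":0,"hand":0}
  ],
  "squeeze": 15
}}

```text
time_s: 35.8
tcp_pos: [0.4566, -0.2233, 0.3078]
eef_rot: [-3.141, 0.0, -3.14]
wrist_force: [-0.1, 0.2, 0.3]
opening: 0.0881
```

```bash
python3 sh.py w6 | grep -E "x (5[89]|6[012])|^\["; python3 -c "
from h import *
plan(.5868,-.1525,.010,np.pi+.149)"
```

```text
[ 0.45659988 -0.22334687  0.30783284]
c 587.1 -152.4 size 85.0 x 60.0 ang 0.156 px [331. 262.] bgr [30. 45. 72.]
c 575.3 -285.7 size 85.2 x 59.3 ang -0.050 px [236. 254.] bgr [32. 46. 73.]
t 35.85 pos [ 0.4566 -0.2233  0.3078] rot [-3.1415e+00  2.0000e-04 -3.1398e+00] shift [-13.03   7.06  29.78] rows>= 6.7 roll -0.147
```

>>> {"fn": "servo_tool", "kwargs": {
  "steps": [
    {"x":-3.5,"y":2,"z":1,"roll":0,"hand":0},
    {"x":-4,"y":2,"z":1,"roll":0,"hand":0},
    {"x":-3.5,"y":2,"z":2,"roll":0,"hand":0},
    {"x":-2.05,"y":1.07,"z":2,"roll":0,"hand":0},
    {"x":0,"y":0,"z":4.5,"roll":-0.1,"hand":0},
    {"x":0,"y":0,"z":4.5,"roll":-0.05,"hand":0},
    {"x":0,"y":0,"z":4.5,"roll":0,"hand":0},
    {"x":0,"y":0,"z":3.5,"roll":0,"hand":0},
    {"x":0,"y":0,"z":1.8,"roll":0,"hand":0},
    {"x":0,"y":0,"z":0,"roll":0,"hand":0},
    {"x":0,"y":0,"z":0,"roll":0,"hand":0},
    {"x":0,"y":0,"z":0,"roll":0,"hand":0}
  ],
  "squeeze": 15
}}

```text
time_s: 37.05
tcp_pos: [0.5885, -0.1533, 0.0617]
eef_rot: [-3.14, 0.003, -2.99]
wrist_force: [-0.0, -1.0, 0.3]
opening: 0.0879
```

>>> {"fn": "servo_tool", "kwargs": {
  "steps": [
    {"x":0,"y":0,"z":2.5,"roll":0,"hand":0},
    {"x":0,"y":0,"z":1.6,"roll":0,"hand":0},
    {"x":0,"y":0,"z":0.9,"roll":0,"hand":0},
    {"x":0,"y":0,"z":0,"roll":0,"hand":0},
    {"x":0,"y":0,"z":0,"roll":0,"hand":0},
    {"x":0,"y":0,"z":0,"roll":0,"hand":1},
    {"x":0,"y":0,"z":0,"roll":0,"hand":1},
    {"x":0,"y":0,"z":0,"roll":0,"hand":1},
    {"x":0,"y":0,"z":0,"roll":0,"hand":1},
    {"x":0,"y":0,"z":0,"roll":0,"hand":1},
    {"x":0,"y":0,"z":0,"roll":0,"hand":1},
    {"x":0,"y":0,"z":0,"roll":0,"hand":1}
  ],
  "squeeze": 15
}}

```text
time_s: 38.25
tcp_pos: [0.587, -0.1528, 0.0099]
eef_rot: [-3.141, 0.0, -2.99]
wrist_force: [-0.8, 0.2, 2.2]
opening: 0.0596
```

```bash
python3 grip.py g4 .587 -.1525 .152; python3 -c "
from h import *
plan(.5868,-.1525,.235,np.pi+.0954)"
```

```text
pos [ 0.587  -0.1528  0.0099] rot [-3.1415e+00  2.0000e-04 -2.9904e+00] open 0.0596 f [-0.8  0.2  2.2]
offset x,y from estimate mm 0.02 0.26
g1 low row 184.5
g4 low row 181.5
t 38.3 pos [ 0.587  -0.1528  0.0099] rot [-3.1415e+00  2.0000e-04 -2.9904e+00] shift [ 1.000e-02  3.000e-02 -2.251e+01] rows>= 4.5 roll 0.056
```

>>> {"fn": "servo_tool", "kwargs": {
  "steps": [
    {"x":0,"y":0,"z":-1,"roll":0,"hand":1},
    {"x":0,"y":0,"z":-3,"roll":0,"hand":1},
    {"x":0,"y":0,"z":-4,"roll":0.056,"hand":1},
    {"x":0,"y":0,"z":-4,"roll":0,"hand":1},
    {"x":0,"y":0,"z":-4,"roll":0,"hand":1},
    {"x":0,"y":0,"z":-4,"roll":0,"hand":1},
    {"x":0,"y":0,"z":-2.5,"roll":0,"hand":1},
    {"x":0,"y":2,"z":0,"roll":0,"hand":1},
    {"x":0,"y":3.5,"z":0,"roll":0,"hand":1},
    {"x":0,"y":4.4,"z":0,"roll":0,"hand":1},
    {"x":0,"y":4.4,"z":0,"roll":0,"hand":1},
    {"x":0,"y":4.4,"z":0,"roll":0,"hand":1}
  ],
  "squeeze": 15
}}

```text
time_s: 39.5
tcp_pos: [0.5685, 0.0348, 0.2352]
eef_rot: [3.142, 0.0, -3.047]
wrist_force: [0.8, 0.2, 0.2]
opening: 0.0596
```

>>> {"fn": "servo_tool", "kwargs": {
  "steps": [
    {"x":0,"y":4.4,"z":0,"roll":0,"hand":1},
    {"x":0,"y":4.4,"z":0,"roll":0,"hand":1},
    {"x":0,"y":4.4,"z":0,"roll":0,"hand":1},
    {"x":0.2,"y":3.5,"z":0,"roll":0,"hand":1},
    {"x":0.05,"y":2.27,"z":0,"roll":0,"hand":1},
    {"x":0,"y":0,"z":4,"roll":0,"hand":1},
    {"x":0,"y":0,"z":3.7,"roll":0,"hand":1},
    {"x":0,"y":0,"z":0,"roll":0,"hand":1},
    {"x":0,"y":0,"z":0,"roll":0,"hand":1},
    {"x":0,"y":0,"z":0,"roll":0,"hand":1},
    {"x":0,"y":0,"z":0,"roll":0,"hand":1},
    {"x":0,"y":0,"z":0,"roll":0,"hand":1}
  ],
  "squeeze": 15
}}

```text
time_s: 40.7
tcp_pos: [0.5499, 0.2222, 0.1599]
eef_rot: [3.141, 0.003, -3.047]
wrist_force: [0.4, -0.3, -1.0]
opening: 0.0597
```

```bash
python3 -c "
from h import *
plan(.5486,.2219,.1131,np.pi+.0954)"
```

```text
t 40.7 pos [0.5499 0.2222 0.1599] rot [ 3.1407  0.0033 -3.0468] shift [ 0.15 -0.02  4.68] rows>= 0.9 roll -0.001
```

>>> {"fn": "servo_tool", "kwargs": {
  "steps": [
    {"x":0.02,"y":0,"z":1.8,"roll":0,"hand":1},
    {"x":0,"y":0,"z":1.2,"roll":0,"hand":1},
    {"x":0,"y":0,"z":0.5,"roll":0,"hand":1},
    {"x":0,"y":0,"z":0,"roll":0,"hand":1},
    {"x":0,"y":0,"z":0,"roll":0,"hand":1},
    {"x":0,"y":0,"z":0,"roll":0,"hand":1},
    {"x":0,"y":0,"z":0,"roll":0,"hand":1},
    {"x":0,"y":0,"z":0,"roll":0,"hand":1},
    {"x":0,"y":0,"z":0,"roll":0,"hand":1}
  ],
  "squeeze": 12
}}

```text
time_s: 41.6
tcp_pos: [0.5486, 0.2221, 0.123]
eef_rot: [3.141, 0.0, -3.046]
wrist_force: [-0.6, 0.5, -0.2]
opening: 0.0596
```

```bash
python3 -c "
from h import *
plan(.5486,.2219,.1131,np.pi+.0954)"
```

```text
t 41.6 pos [0.5486 0.2221 0.123 ] rot [ 3.1415e+00  4.0000e-04 -3.0464e+00] shift [-0.   -0.02  0.99] rows>= 0.2 roll -0.0
```

>>> {"fn": "servo_tool", "kwargs": {
  "steps": [
    {"x":0,"y":0,"z":0.3,"roll":0,"hand":1},
    {"x":0,"y":0,"z":0.2,"roll":0,"hand":1},
    {"x":0,"y":0,"z":0.2,"roll":0,"hand":1},
    {"x":0,"y":0,"z":0.2,"roll":0,"hand":1},
    {"x":0,"y":0,"z":0,"roll":0,"hand":1},
    {"x":0,"y":0,"z":0,"roll":0,"hand":1}
  ],
  "squeeze": 6
}}

```text
time_s: 42.2
tcp_pos: [0.5489, 0.2222, 0.1149]
eef_rot: [3.141, 0.001, -3.046]
wrist_force: [-1.6, -0.5, 5.7]
opening: 0.0598
```

>>> {"fn": "servo_tool", "kwargs": {
  "steps": [
    {"x":0,"y":0,"z":0,"roll":0,"hand":0.25},
    {"x":0,"y":0,"z":0,"roll":0,"hand":0.25},
    {"x":0,"y":0,"z":0,"roll":0,"hand":0.2},
    {"x":0,"y":0,"z":-2,"roll":0,"hand":0.15},
    {"x":0,"y":0,"z":-3,"roll":0,"hand":0},
    {"x":0,"y":0,"z":-4,"roll":0,"hand":0},
    {"x":0,"y":0,"z":0,"roll":0,"hand":0},
    {"x":0,"y":0,"z":0,"roll":0,"hand":0},
    {"x":0,"y":0,"z":0,"roll":0,"hand":0},
    {"x":0,"y":0,"z":0,"roll":0,"hand":0},
    {"x":0,"y":0,"z":0,"roll":0,"hand":0},
    {"x":0,"y":0,"z":0,"roll":0,"hand":0}
  ],
  "squeeze": 6
}}

```text
time_s: 43.4
tcp_pos: [0.5479, 0.2218, 0.2025]
eef_rot: [-3.141, -0.002, -3.046]
wrist_force: [-0.1, -0.1, -0.6]
opening: 0.0885
```

```bash
python3 chk.py p5 3; python3 -c "
from h import *
plan(.456,-.2265,.307,np.pi)"
```

```text
score pred [277.5 207.9] found row 211 x err mm 2.2 
low pred [277.5 156.8] found row 163.5 x err mm 4.63 [125, 127, 129, 124, 127, 126, 127, 127, 128, 113, 90, 78, 103, 122, 126, 207, 289, 232, 167]
head pred [277.6 273.3] found row 276.5 x err mm 2.4 [209, 209, 209, 210, 211, 210, 210, 210, 210, 209, 205, 205, 184, 360, 491, 511, 507, 505, 506]
sides x -0.03 pred [237.7 323. ] found [238.5, 324.5] y err mm [np.float64(0.55), np.float64(1.07)]
sides x 0.02 pred [238.8 321.9] found [239.5, 324.5] y err mm [np.float64(0.53), np.float64(1.86)]
t 43.45 pos [0.5481 0.2218 0.2029] rot [-3.1413e+00 -1.4000e-03 -3.0464e+00] shift [ 13.44 -43.76 -10.38] rows>= 9.4 roll 0.095
```

```bash
python3 - <<'E'
from h import *
a=cv2.imread('pics/p5.png')[60:290,190:370]
cv2.imwrite('pics/p5b.png',cv2.convertScaleAbs(cv2.resize(a,None,fx=2.6,fy=2.6,interpolation=cv2.INTER_CUBIC),alpha=1.7,beta=10))
E
```

```text
(no output)
```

View pics/p5b.png

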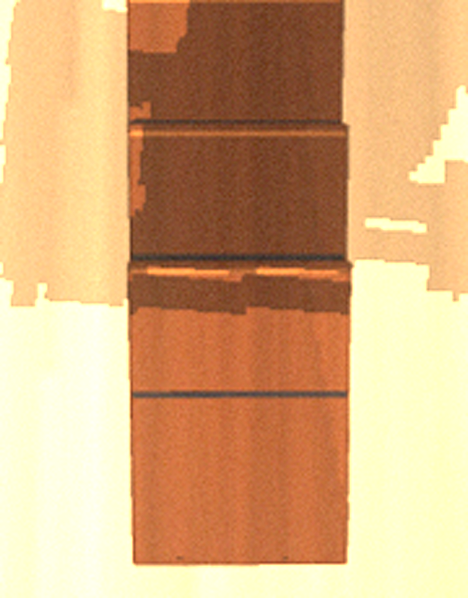

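Shingle 4's lower edge (crop row 263) lies right on shingle 3's scored line (row 257, just visible), and the sides are flush at 130–347. Now the last shingle.

>>> {"fn": "servo_tool", "kwargs": {
  "steps": [
    {"x":1.2,"y":-3,"z":-3.4,"roll":0,"hand":0},
    {"x":1.3,"y":-4.5,"z":-2,"roll":0,"hand":0},
    {"x":1.3,"y":-4.5,"z":-1,"roll":0,"hand":0},
    {"x":1.4,"y":-4.5,"z":-1,"roll":0,"hand":0},
    {"x":1.4,"y":-4.5,"z":-1,"roll":0,"hand":0},
    {"x":1.4,"y":-4.5,"z":-1,"roll":0,"hand":0},
    {"x":1.4,"y":-4.5,"z":-1,"roll":0,"hand":0},
    {"x":1.4,"y":-4.5,"z":0,"roll":0,"hand":0},
    {"x":1.3,"y":-4.5,"z":0,"roll":0,"hand":0},
    {"x":1.0,"y":-3.5,"z":0,"roll":0,"hand":0},
    {"x":0.3,"y":-1,"z":0,"roll":0.094,"hand":0},
    {"x":0,"y":0,"z":0,"roll":0,"hand":0}
  ],
  "squeeze": 15
}}

```text
time_s: 44.65
tcp_pos: [0.456, -0.2246, 0.3071]
eef_rot: [-3.142, -0.0, 3.139]
wrist_force: [-0.1, 0.5, 0.6]
opening: 0.0878
```

>>> {"fn": "servo_tool", "kwargs": {
  "steps": [
    {"x":0,"y":0,"z":0,"roll":0,"hand":0},
    {"x":0,"y":0,"z":0,"roll":0,"hand":0},
    {"x":0,"y":0,"z":0,"roll":0,"hand":0},
    {"x":0,"y":0,"z":0,"roll":0,"hand":0},
    {"x":0,"y":0,"z":0,"roll":0,"hand":0},
    {"x":0,"y":0,"z":0,"roll":0,"hand":0}
  ],
  "squeeze": 15
}}

```text
time_s: 45.25
tcp_pos: [0.4567, -0.2226, 0.3074]
eef_rot: [-3.142, 0.0, -3.14]
wrist_force: [-0.4, -0.0, 0.5]
opening: 0.0885
```

```bash
python3 sh.py w7 | grep -E "x (5[89]|6[012])|^\["; python3 -c "
from h import *
plan(.5754,-.286,.010,np.pi-.048)"
```

```text
[ 0.45664165 -0.22267432  0.30739137]
c 575.2 -286.2 size 84.9 x 59.6 ang -0.047 px [235. 254.] bgr [29. 44. 69.]
t 45.3 pos [ 0.4566 -0.2227  0.3074] rot [-3.1416e+00  1.0000e-04 -3.1398e+00] shift [-11.86  -6.35  29.74] rows>= 6.5 roll 0.05
```

>>> {"fn": "servo_tool", "kwargs": {
  "steps": [
    {"x":-3.5,"y":-2,"z":1,"roll":0,"hand":0},
    {"x":-3.5,"y":-2,"z":1,"roll":0,"hand":0},
    {"x":-3,"y":-1.5,"z":2,"roll":0,"hand":0},
    {"x":-1.85,"y":-0.85,"z":2,"roll":0,"hand":0},
    {"x":0,"y":0,"z":4.5,"roll":0.05,"hand":0},
    {"x":0,"y":0,"z":4.5,"roll":0,"hand":0},
    {"x":0,"y":0,"z":4.5,"roll":0,"hand":0},
    {"x":0,"y":0,"z":3.5,"roll":0,"hand":0},
    {"x":0,"y":0,"z":1.8,"roll":0,"hand":0},
    {"x":0,"y":0,"z":0,"roll":0,"hand":0},
    {"x":0,"y":0,"z":0,"roll":0,"hand":0},
    {"x":0,"y":0,"z":0,"roll":0,"hand":0}
  ],
  "squeeze": 15
}}

```text
time_s: 46.5
tcp_pos: [0.5766, -0.2871, 0.0614]
eef_rot: [-3.14, 0.003, 3.093]
wrist_force: [0.8, -0.5, 0.6]
opening: 0.088
```

>>> {"fn": "servo_tool", "kwargs": {
  "steps": [
    {"x":0,"y":0,"z":2.5,"roll":0,"hand":0},
    {"x":0,"y":0,"z":1.6,"roll":0,"hand":0},
    {"x":0,"y":0,"z":0.9,"roll":0,"hand":0},
    {"x":0,"y":0,"z":0,"roll":0,"hand":0},
    {"x":0,"y":0,"z":0,"roll":0,"hand":0},
    {"x":0,"y":0,"z":0,"roll":0,"hand":1},
    {"x":0,"y":0,"z":0,"roll":0,"hand":1},
    {"x":0,"y":0,"z":0,"roll":0,"hand":1},
    {"x":0,"y":0,"z":0,"roll":0,"hand":1},
    {"x":0,"y":0,"z":0,"roll":0,"hand":1},
    {"x":0,"y":0,"z":0,"roll":0,"hand":1},
    {"x":0,"y":0,"z":0,"roll":0,"hand":1}
  ],
  "squeeze": 15
}}

```text
time_s: 47.7
tcp_pos: [0.5752, -0.2863, 0.0095]
eef_rot: [-3.142, 0.0, 3.093]
wrist_force: [-0.4, 0.3, 1.0]
opening: 0.0593
```

```bash
python3 grip.py g5 .5753 -.2861 -.047; python3 -c "
from h import *
plan(.5868,-.1525,.235,np.pi+.0954)"
```

```text
pos [ 0.5752 -0.2863  0.0095] rot [-3.1415e+00  1.0000e-04  3.0928e+00] open 0.0593 f [-0.4  0.3  1. ]
offset x,y from estimate mm 0.12 0.23
g1 low row 184.5
g5 low row 182.5
t 47.75 pos [ 0.5751 -0.2863  0.0095] rot [-3.1416  0.      3.0928] shift [ -0.51  13.42 -22.55] rows>= 5.3 roll -0.144
```

>>> {"fn": "servo_tool", "kwargs": {
  "steps": [
    {"x":0,"y":0,"z":-1,"roll":0,"hand":1},
    {"x":0,"y":0,"z":-3,"roll":0,"hand":1},
    {"x":0,"y":0,"z":-4,"roll":-0.072,"hand":1},
    {"x":0,"y":0,"z":-4,"roll":-0.072,"hand":1},
    {"x":0,"y":0,"z":-4,"roll":0,"hand":1},
    {"x":0,"y":0,"z":-4,"roll":0,"hand":1},
    {"x":0,"y":0,"z":-2.5,"roll":0,"hand":1},
    {"x":-0.2,"y":2,"z":0,"roll":0,"hand":1},
    {"x":-0.4,"y":3.5,"z":0,"roll":0,"hand":1},
    {"x":-0.5,"y":4.4,"z":0,"roll":0,"hand":1},
    {"x":-0.5,"y":4.4,"z":0,"roll":0,"hand":1},
    {"x":-0.5,"y":4.4,"z":0,"roll":0,"hand":1}
  ],
  "squeeze": 15
}}

```text
time_s: 48.95
tcp_pos: [0.5766, -0.0954, 0.2326]
eef_rot: [3.14, -0.003, -3.047]
wrist_force: [0.8, 0.5, 0.7]
opening: 0.0594
```

>>> {"fn": "servo_tool", "kwargs": {
  "steps": [
    {"x":-0.5,"y":4.4,"z":0,"roll":0,"hand":1},
    {"x":-0.5,"y":4.4,"z":0,"roll":0,"hand":1},
    {"x":-0.5,"y":4.4,"z":0,"roll":0,"hand":1},
    {"x":-0.5,"y":4.4,"z":0,"roll":0,"hand":1},
    {"x":-0.5,"y":4.4,"z":0,"roll":0,"hand":1},
    {"x":-0.5,"y":4.4,"z":0,"roll":0,"hand":1},
    {"x":-0.57,"y":3.5,"z":0,"roll":0,"hand":1},
    {"x":-0.4,"y":2.21,"z":0,"roll":0,"hand":1},
    {"x":0,"y":0,"z":3.5,"roll":0,"hand":1},
    {"x":0,"y":0,"z":2.7,"roll":0,"hand":1},
    {"x":0,"y":0,"z":0,"roll":0,"hand":1},
    {"x":0,"y":0,"z":0,"roll":0,"hand":1}
  ],
  "squeeze": 15
}}

```text
time_s: 50.15
tcp_pos: [0.5855, 0.2255, 0.1709]
eef_rot: [-3.141, -0.004, -3.046]
wrist_force: [0.1, 1.1, -0.9]
opening: 0.0597
```

>>> {"fn": "servo_tool", "kwargs": {
  "steps": [
    {"x":0,"y":0,"z":0,"roll":0,"hand":1},
    {"x":0,"y":0,"z":0,"roll":0,"hand":1},
    {"x":0,"y":0,"z":0,"roll":0,"hand":1},
    {"x":0,"y":0,"z":1.8,"roll":0,"hand":1},
    {"x":0,"y":0,"z":1.0,"roll":0,"hand":1},
    {"x":0,"y":0,"z":0.5,"roll":0,"hand":1},
    {"x":0,"y":0,"z":0,"roll":0,"hand":1},
    {"x":0,"y":0,"z":0,"roll":0,"hand":1},
    {"x":0,"y":0,"z":0,"roll":0,"hand":1},
    {"x":0,"y":0,"z":0,"roll":0,"hand":1},
    {"x":0,"y":0,"z":0,"roll":0,"hand":1}
  ],
  "squeeze": 12
}}

```text
time_s: 51.25
tcp_pos: [0.5875, 0.2254, 0.1398]
eef_rot: [3.141, 0.001, -3.046]
wrist_force: [-0.3, 0.7, -0.2]
opening: 0.0598
```

```bash
python3 -c "
from h import *
plan(.5822,.2248,.126,np.pi+.0954)"
```

```text
t 51.25 pos [0.5875 0.2254 0.1398] rot [ 3.1414e+00  7.0000e-04 -3.0463e+00] shift [ 0.53 -0.01  1.38] rows>= 0.3 roll -0.0
```

>>> {"fn": "servo_tool", "kwargs": {
  "steps": [
    {"x":0.52,"y":0,"z":0.3,"roll":0,"hand":1},
    {"x":0,"y":0,"z":0,"roll":0,"hand":1},
    {"x":0,"y":0,"z":0,"roll":0,"hand":1},
    {"x":0,"y":0,"z":0,"roll":0,"hand":1},
    {"x":0,"y":0,"z":0,"roll":0,"hand":1}
  ],
  "squeeze": 12
}}

```text
time_s: 51.75
tcp_pos: [0.5821, 0.2248, 0.1364]
eef_rot: [-3.142, 0.0, -3.046]
wrist_force: [0.1, -0.2, -0.4]
opening: 0.06
```

>>> {"fn": "servo_tool", "kwargs": {
  "steps": [
    {"x":0,"y":0,"z":0.4,"roll":0,"hand":1},
    {"x":0,"y":0,"z":0.2,"roll":0,"hand":1},
    {"x":0,"y":0,"z":0.2,"roll":0,"hand":1},
    {"x":0,"y":0,"z":0.2,"roll":0,"hand":1},
    {"x":0,"y":0,"z":0,"roll":0,"hand":1},
    {"x":0,"y":0,"z":0,"roll":0,"hand":1}
  ],
  "squeeze": 6
}}

```text
time_s: 52.35
tcp_pos: [0.5825, 0.2249, 0.1277]
eef_rot: [3.141, 0.001, -3.046]
wrist_force: [-1.9, -0.5, 5.8]
opening: 0.0597
```

>>> {"fn": "servo_tool", "kwargs": {
  "steps": [
    {"x":0,"y":0,"z":0,"roll":0,"hand":0.25},
    {"x":0,"y":0,"z":0,"roll":0,"hand":0.25},
    {"x":0,"y":0,"z":0,"roll":0,"hand":0.2},
    {"x":0,"y":0,"z":-2,"roll":0,"hand":0.15},
    {"x":0,"y":0,"z":-3,"roll":0,"hand":0},
    {"x":0,"y":0,"z":-4,"roll":0,"hand":0},
    {"x":0,"y":0,"z":0,"roll":0,"hand":0},
    {"x":0,"y":0,"z":0,"roll":0,"hand":0},
    {"x":0,"y":0,"z":0,"roll":0,"hand":0},
    {"x":0,"y":0,"z":0,"roll":0,"hand":0},
    {"x":0,"y":0,"z":0,"roll":0,"hand":0},
    {"x":0,"y":0,"z":0,"roll":0,"hand":0}
  ],
  "squeeze": 6
}}

```text
time_s: 53.55
tcp_pos: [0.5815, 0.2246, 0.2152]
eef_rot: [-3.141, -0.002, -3.046]
wrist_force: [0.0, -0.3, -0.5]
opening: 0.0879
```

```bash
python3 chk.py p6 4; python3 - <<'E'
from h import *
a=cv2.imread('pics/p6.png')[0:290,170:400]
cv2.imwrite('pics/p6b.png',cv2.convertScaleAbs(cv2.resize(a,None,fx=2.06,fy=2.06,interpolation=cv2.INTER_CUBIC),alpha=1.7,beta=10))
E
```

```text
score pred [278.1 209. ] found row 212 x err mm 2.15 
low pred [278.1 157.8] found row 163.5 x err mm 3.94 [126, 129, 128, 128, 126, 126, 128, 127, 127, 129, 129, 104, 115, 127, 137, 273, 237, 174, 158]
head pred [278.2 274.5] found row 277.5 x err mm 2.28 [211, 212, 211, 210, 213, 211, 212, 213, 211, 213, 203, 203, 231, 461, 517, 510, 508, 507, 508]
sides x -0.03 pred [238.2 323.6] found [238.5, 324.5] y err mm [np.float64(0.19), np.float64(0.6)]
sides x 0.02 pred [239.3 322.6] found [239.5, 324.5] y err mm [np.float64(0.17), np.float64(1.4)]
```

View pics/p6b.png

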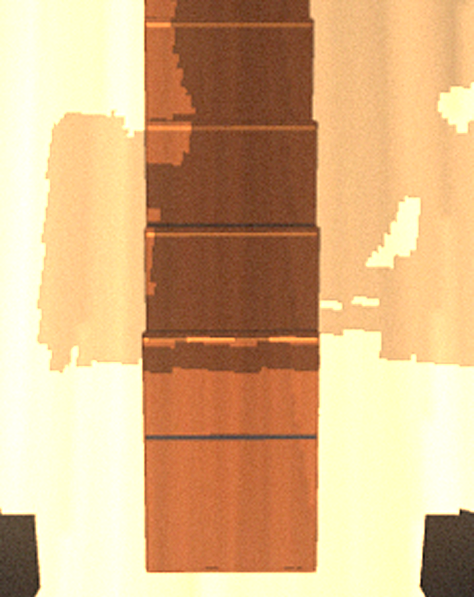

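All five lie straight and flush, with each lower edge on the scored line below it. Now to slide the keeper home.

>>> {"fn": "servo_tool", "kwargs": {
  "steps": [
    {"x":3,"y":1,"z":0,"roll":0,"hand":0},
    {"x":4,"y":2,"z":0,"roll":0,"hand":0},
    {"x":3,"y":3.5,"z":0,"roll":0,"hand":0},
    {"x":1,"y":4,"z":0,"roll":0,"hand":0},
    {"x":0,"y":4,"z":0,"roll":0,"hand":0},
    {"x":0,"y":3,"z":0,"roll":0,"hand":0},
    {"x":0,"y":1.8,"z":0,"roll":0,"hand":0},
    {"x":0,"y":0,"z":3,"roll":0,"hand":0},
    {"x":0,"y":0,"z":0,"roll":0,"hand":0},
    {"x":0,"y":0,"z":0,"roll":0,"hand":0},
    {"x":0,"y":0,"z":0,"roll":0,"hand":0},
    {"x":0,"y":0,"z":0,"roll":0,"hand":0}
  ],
  "squeeze": 15
}}

```text
time_s: 54.8
tcp_pos: [0.4551, 0.4063, 0.1878]
eef_rot: [3.141, 0.002, -3.047]
wrist_force: [0.2, -1.0, 0.2]
opening: 0.0883
```

```bash
python3 -c "
from h import *
plan(.4532,.4068,.1125,np.pi+.0954)"
```

```text
t 54.8 pos [0.4551 0.4063 0.1878] rot [ 3.1406e+00  1.7000e-03 -3.0474e+00] shift [0.2  0.06 7.53] rows>= 1.5 roll -0.001
```

>>> {"fn": "servo_tool", "kwargs": {
  "steps": [
    {"x":0.1,"y":0.05,"z":3,"roll":0,"hand":0},
    {"x":0,"y":0,"z":3,"roll":0,"hand":0},
    {"x":0,"y":0,"z":1.4,"roll":0,"hand":0},
    {"x":0,"y":0,"z":0,"roll":0,"hand":0},
    {"x":0,"y":0,"z":0,"roll":0,"hand":0.5},
    {"x":0,"y":0,"z":0,"roll":0,"hand":1},
    {"x":0,"y":0,"z":0,"roll":0,"hand":1},
    {"x":0,"y":0,"z":0,"roll":0,"hand":1},
    {"x":0,"y":0,"z":0,"roll":0,"hand":1},
    {"x":0,"y":0,"z":0,"roll":0,"hand":1},
    {"x":0,"y":0,"z":0,"roll":0,"hand":1},
    {"x":0,"y":0,"z":0,"roll":0,"hand":1}
  ],
  "squeeze": 25
}}

```text
time_s: 56.0
tcp_pos: [0.4531, 0.4068, 0.1123]
eef_rot: [-3.142, -0.0, -3.046]
wrist_force: [-0.2, 0.6, 0.4]
opening: 0.0263
```

>>> {"fn": "servo_tool", "kwargs": {
  "steps": [
    {"x":0,"y":0,"z":0,"roll":0,"hand":1},
    {"x":0,"y":0,"z":0,"roll":0,"hand":1},
    {"x":0,"y":0,"z":0,"roll":0,"hand":1},
    {"x":0,"y":0,"z":0,"roll":0,"hand":1}
  ],
  "squeeze": 25
}}

```text
time_s: 56.4
tcp_pos: [0.4531, 0.4068, 0.1123]
eef_rot: [-3.141, -0.0, -3.046]
wrist_force: [0.0, -0.8, -0.2]
opening: 0.0155
```

>>> {"fn": "servo_tool", "kwargs": {
  "steps": [
    {"x":0,"y":-0.6,"z":0,"roll":0,"hand":1},
    {"x":0,"y":-1,"z":0,"roll":0,"hand":1},
    {"x":0,"y":-1,"z":0,"roll":0,"hand":1},
    {"x":0,"y":-1,"z":0,"roll":0,"hand":1},
    {"x":0,"y":-1,"z":0,"roll":0,"hand":1},
    {"x":0,"y":-1,"z":0,"roll":0,"hand":1},
    {"x":0,"y":-1,"z":0,"roll":0,"hand":1},
    {"x":0,"y":-0.8,"z":0,"roll":0,"hand":1},
    {"x":0,"y":-0.6,"z":0,"roll":0,"hand":1},
    {"x":0,"y":-0.5,"z":0,"roll":0,"hand":1},
    {"x":0,"y":0,"z":0,"roll":0,"hand":1},
    {"x":0,"y":0,"z":0,"roll":0,"hand":1}
  ],
  "squeeze": 25
}}

```text
time_s: 57.6
tcp_pos: [0.4612, 0.3214, 0.1122]
eef_rot: [-3.14, -0.001, -3.046]
wrist_force: [-0.9, -2.2, -0.8]
opening: 0.0159
```

>>> {"fn": "servo_tool", "kwargs": {
  "steps": [
    {"x":0,"y":-0.3,"z":0,"roll":0,"hand":1},
    {"x":0,"y":-0.3,"z":0,"roll":0,"hand":1},
    {"x":0,"y":-0.2,"z":0,"roll":0,"hand":1},
    {"x":0,"y":-0.2,"z":0,"roll":0,"hand":1},
    {"x":0,"y":-0.2,"z":0,"roll":0,"hand":1},
    {"x":0,"y":-0.1,"z":0,"roll":0,"hand":1},
    {"x":0,"y":0,"z":0,"roll":0,"hand":1},
    {"x":0,"y":0,"z":0,"roll":0,"hand":1}
  ],
  "squeeze": 25
}}

```text
time_s: 58.4
tcp_pos: [0.4621, 0.3121, 0.1123]
eef_rot: [3.137, 0.0, -3.047]
wrist_force: [-1.9, 12.9, -5.8]
opening: 0.016
```

95.1 mm of travel with a firm stop, so the keeper is home. Relax, release, retreat and check.

>>> {"fn": "servo_tool", "kwargs": {
  "steps": [
    {"x":0,"y":0.2,"z":0,"roll":0,"hand":1},
    {"x":0,"y":0.16,"z":0,"roll":0,"hand":1},
    {"x":0,"y":0,"z":0,"roll":0,"hand":0.6},
    {"x":0,"y":0,"z":0,"roll":0,"hand":0.5},
    {"x":0,"y":0,"z":0,"roll":0,"hand":0.5},
    {"x":0,"y":0,"z":0,"roll":0,"hand":0.5},
    {"x":0,"y":0,"z":-3,"roll":0,"hand":0.3},
    {"x":0,"y":0,"z":-4,"roll":0,"hand":0},
    {"x":0,"y":0,"z":-4.5,"roll":0,"hand":0},
    {"x":0,"y":0,"z":-4.5,"roll":0,"hand":0},
    {"x":0.5,"y":-3,"z":-4,"roll":0,"hand":0},
    {"x":0.5,"y":-3,"z":-3,"roll":0,"hand":0}
  ],
  "squeeze": 15
}}

```text
time_s: 59.6
tcp_pos: [0.4584, 0.2523, 0.3456]
eef_rot: [3.14, 0.004, -3.045]
wrist_force: [0.7, 0.8, 0.5]
opening: 0.0876
```

>>> {"fn": "servo_tool", "kwargs": {
  "steps": [
    {"x":0,"y":0,"z":0,"roll":0,"hand":0},
    {"x":0,"y":0,"z":0,"roll":0,"hand":0},
    {"x":0,"y":0,"z":0,"roll":0,"hand":0},
    {"x":0,"y":0,"z":0,"roll":0,"hand":0}
  ],
  "squeeze": 15
}}

```text
time_s: 60.0
tcp_pos: [0.4571, 0.2526, 0.3399]
eef_rot: [-3.14, -0.004, -3.046]
wrist_force: [0.0, -0.1, 0.7]
opening: 0.0883
```

```bash
python3 - <<'E'
from fit2 import *
snap("wrist","f1"); s=manip.get_state(); print(s["tcp_pos"],s["wrist_force"].round(1))
print("bar inner edge if home",proj("f1",[W(q,.09,.017,n) for n in(.03,.04)]).round(1).tolist())
a=cv2.imread('pics/f1.png'); cv2.imwrite('pics/f1b.png',cv2.resize(a,(800,600),interpolation=cv2.INTER_CUBIC))
E
```

```text
[0.45715002 0.25265152 0.3399905 ] [ 0.6 -0.3  0.5]
bar inner edge if home [[261.6, 177.1], [261.1, 175.3]]
```

View pics/f1b.png

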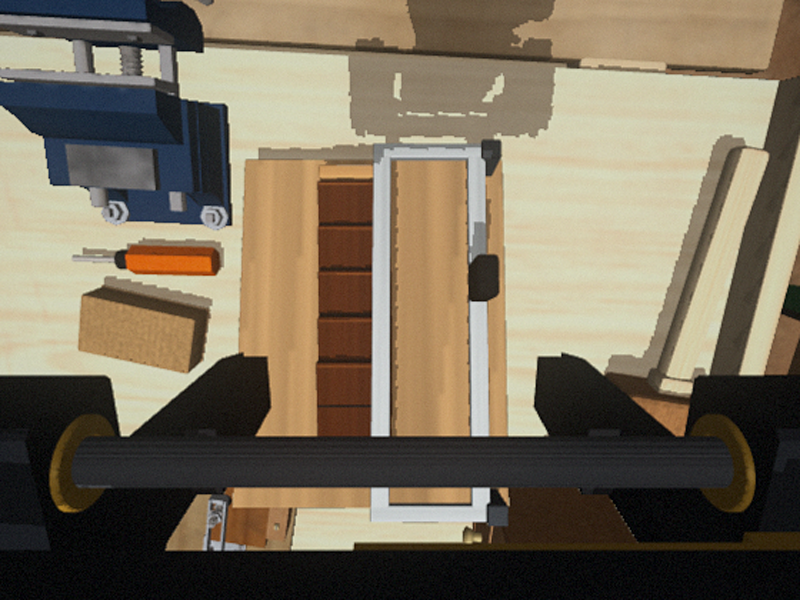

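The keeper bar's inner edge is at x≈373 of 800, which is 261 px at full resolution and matches the 261 predicted for home. The five shingles are straight (318–373 visible) and undisturbed, and the bystanders are in place. Handing in.

```bash
python3 -c "
from plant import manip
print(manip.get_state()['time_s']); print(manip.finish_job())"
```

```text
60.05
the job is handed in; nothing more can be done
None
```

The job is done and handed in at 60 s of the 210 s allowed; no verdict was reported. I drew the keeper back to its stop and laid all five shingles on the bench up the deck from the eaves lip. I then slid the keeper home and released it.

- **Shingle positions:** Each one measured within about 1 mm of flush sideways. The upper three measured about 1–2 mm further up the deck than the ideal spacing. I set each of the last two by the measured shingle below, so their lower edges lie on the scored lines to about 1 mm. In one close view a sliver of the third shingle's line shows just below the fourth.
- **Keeper:** It travelled 95 mm and met a firm stop. In the last picture the bar's edge is where it should be when home (pixel column 261).
- **Disturbances:** One shingle was knocked about 3 cm aside during the run, and I measured it again before picking it up. I saw no sign of the grip slackening.
- **Other things on the bench:** The cork block and screwdriver are in place in the last picture. I never went near the tape measure or the red and white look-alikes, but did not check them at the end. The last picture also shows the shingle column undisturbed.
- **Errors along the way:** My first two move calls were refused as invalid input, and I put in a correction for a 5 mm arithmetic slip before lowering the last shingle. Neither affected the result.

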